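# Set a mounted specimen under the tilting bench magnifier

### The arm

A 7-joint arm with a two-finger parallel gripper is mounted at the origin on a cart in front of the work surface, level with it; the furniture and walls round the work are solid. World frame = base frame: x ahead of the robot, y to its left, z up, the work surface at z = 0. Lengths are in m, angles in rad, forces in N, time in s.
With the tool pointing down it reaches from about 0.4 to 0.85 m from the base axis. Payload 10.4 kg.
Tool frame: the origin (TCP) lies on the centre line of the jaws, within the pads' length; the fingertips stand 8 mm ahead of it and the grasp point (between the pads) lies 11 mm behind it; z points along the fingers, y is the direction in which the jaws open and shut (so a half turn about z gives the same grasp; the last joint's range is limited). The gripper opens to 85 mm and grips with 20 to 120 N. Pads are 22 mm wide; open, the fingers measure 114 mm over their backs; the gripper's body (76 mm by 85 mm) begins 54 mm behind the grasp point. The pads swing forward as they close: fully open they stand 13 mm farther back than shut.
Start: joints at [1.137, 0.332, -0.065, 1.46, 0.022, 1.35, -0.088], TCP at [0.25, -0.573, 0.21] pointing down, gripper open.
Joint ranges: [-2.6, 2.6], [-0.5, 2.12], [-1.47, 1.34], [0.16, 2.42], [-1.27, 4.41], [0.06, 2.06], [-2.6, 2.6]. Speed limits (rad/s): [2.22, 2.22, 2.79, 2.79, 3.14, 3.14, 3.14].

### API

Orientations are given as a unit quaternion [x, y, z, w].
In Python, from workcell import manip gives the robot as it stands.
- The arm moves only by the tool arm_command, never from a script. Its argument "targets" is text: rows parted by semicolons, each of 6 numbers parted by spaces: the shift along the tool's x, y, z in mm, then the turn, a rotation vector about the tool's x, y, z in rad. A call has 1 to 5 rows; each row shifts and turns the commanded pose from where the row before left it, along the tool's axes as they then stand; what a row does not reach is not made up. A row lasts 1/8 s, in which the tool goes at most 62.5 mm and 10.7 degrees, less where a joint would pass 70% of its speed; a pose out of reach is approached as far as the arm can. A call is refused whole if a number of a shift passes 62.5 or a number of a turn 0.188, either way. A call with a gripper value outside its range is refused whole. "grip" is the finger opening in mm, from 0 to 85.4, set as the call begins (left out, the last holds). The fingers move at their own pace and stop on an object; "squeeze" is the grip in N (left out, the last holds). Time passes only in rows, so rows that do not move let the fingers close. It gives the time, the measured TCP pose, the force and the opening at its end, in the units of the state.
- manip.get_obs(): the state, without advancing time (a new reading comes with each control period).
- manip.camera(name): name is "side" or "top"; returns a dict with "frame" (480x640x3 uint8, red, green, blue), "vertical_fov" (degrees; the focal length in pixels is half the picture's height over the tangent of half this angle, whatever the lens; pixels are square), "cx", "cy" (the principal point, pixels), "distortion" ([k1, k2, p1, p2, k3] as OpenCV has them; the pictures are not rectified), "rvec" (rotation vector, rad) and "tvec" (3), from world to camera coordinates, as OpenCV has them. Camera axes: x right, y down, z forward; pixel columns grow to the right and rows downward; lengths in m; the calibration is good to about 2 mm. A picture is of the moment at which its call begins. There is no depth.
- manip.hand_in(): hands the job in, once; it reports no verdict.
Trained networks look in a picture, given as the dict that the camera call returned (one of the last four; its "shot" number tells which), for a name from the list of things; names that differ only in an ending like _2 or _b are one class to them, and where a whole thing is asked for, a point or a joint stands for the part that bears it (a point fixed in the world has none). Each returns a list of dicts, best first, with "p" (0 to 1); they miss things now and then, are a little off and sometimes report something else, mostly with a low value. They report only what shows in the picture. A call takes as long as a camera call. They do not tell look-alikes from the thing itself.
- manip.search_frame(picture, name): "xyz" ([x, y, z] in m, in the coordinates of the camera as it stood for that picture, good to about 4 mm: the middle of the surface that is visible of it).
The state is a dict: "clock": time; "joint_pos": joint angles; "joint_velocities": joint speeds; "tau": joint torques, N m; "position": TCP position; "ee_rot": TCP orientation; "ft_force": force on the tool from outside, world axes, zero at the start; "torque": the same for the moment, N m; "grip_width": opening from 0.0 (shut) to 1.0 (fully open).
Only numpy, scipy, OpenCV 4.12 (cv2) and the standard library are available. Lean on these libraries where they do the work, as an engineer would, in place of code of your own. Each camera call takes 0.05 s, during which the arm holds its last target.

### The job

Put the oblong resin-mounted specimen under the bench magnifier: take it out of its pocket in the sloping tray and lay it flat, metal strip up, in the middle of the magnifier's round stage, with its long side running crosswise (parallel to the front edge of the stand's base). Then swing the magnifier's arm in until it points straight out over the stage, and tilt the lens 30 degrees from level with the handle side down, so that the lens looks straight at the specimen; let go. Do not touch the glass, and leave the round specimens in their pockets and the other things on the bench where they are.

Things in the scene. Friction and masses are not known exactly. Their poses are not given: they have to be found in the camera images.
- oblong_mount_centre (a point): Centre of the oblong mount: block of black resin 26 x 44 x 20 mm, bright metal strip lengthwise in its top face, about 35 g, loose. Own x across (26 mm), y along (44 mm), z out of the face with the strip. Starts in one of the three pockets of the tray's lower row, z leaning 25 degrees from vertical, lower 7 mm sunk in the pocket, 13 mm standing clear of the tray's face
- rack: Fixed white pocket tray on a wire easel: 118 mm deep along the slope, 196 mm wide, 16 mm thick, sloping 25 degrees, low edge to its front, where a wire lip ends just below the tray's face. Origin on the bench under the tray; own x level, to the back (where the slope is high), y along the rows, z up
- tray_face (a point): Middle of the tray's upper face, 57 mm above the bench; own axes as the rack's (not sloped). Pockets 28 x 46 mm (long side along the row), 7 mm deep, 1 mm play: rows 27 mm down and up the slope from here, columns at y = -62, 0, 62 mm. Lower row: the oblong mount and two round ones, in any order; upper row: round ones outside, the middle pocket empty
- round_mount_1_centre (a point): A round mount, black resin disc 26 mm across and 20 mm high with a bright inlay, loose in a pocket of the tray (lower row); this point is its centre, z out of its face; to be left there
- round_mount_2_centre (a point): A round mount, black resin disc 26 mm across and 20 mm high with a bright inlay, loose in a pocket of the tray (lower row); this point is its centre, z out of its face; to be left there
- round_mount_3_centre (a point): A round mount, black resin disc 26 mm across and 20 mm high with a bright inlay, loose in a pocket of the tray (upper row); this point is its centre, z out of its face; to be left there
- round_mount_4_centre (a point): A round mount, black resin disc 26 mm across and 20 mm high with a bright inlay, loose in a pocket of the tray (upper row); this point is its centre, z out of its face; to be left there
- stand: The magnifier's stand, fixed: grey base plate 200 x 120 mm, top 17 mm above the bench, with a 16 mm steel post rising from it to 186 mm. Origin on the bench at the post's axis; own x to the back, y to its left as seen from the robot, z up. The plate reaches 36 mm behind and 164 mm in front of the post
- stage_centre (a point): Middle of the top of the stage, a flat aluminium disc of 68 mm with a fine cross, on the base plate 108 mm in front of the post; 22 mm above the bench. Own axes as the stand's: x to the back, y crosswise (parallel to the base's front edge), z up
- lens_centre (a point): Centre of the lens, on the tilt axis, 173 mm out from the post's axis, 145 mm above the bench. Grey ring 97 mm across, 16 mm thick, in a fork 127 mm wide (144 mm over its tension knobs). Own z: optical axis, up; own x from handle to post; y along the tilt axis. At swivel 0 and tilt 30 degrees the axis passes through the centre of a mount lying in the middle of the stage
- lens_handle (a point): Middle of the black handle on the lens ring: a straight bar 13 mm wide (along own y), 14 mm high (own z) and 40 mm long (own x), in the lens's plane, pointing away from the post; its middle is 70 mm from the lens's centre. Own axes as those of the lens
- swivel (a joint): Swing of the magnifier's arm about the post, rad. 0: the arm points straight over the stage, to the stand's front; positive: swung to the stand's left (+y). Starts between 0.95 and 1.25. It has a stiff friction hinge (about 0.25 N m), stays where it is left; range -1.5 to 1.5
- tilt (a joint): Tilt of the lens in its fork, rad. 0: lens level; positive: handle side down; 0.52 is 30 degrees (a small white scale on the fork's right end has ticks at 0, 15, 30, 45 degrees and a pointer). Starts between -0.25 and 0.1. Friction hinge (about 0.1 N m) that stays where it is left; range -0.6 to 1.0
- lens_glass: The lens glass, 83 mm across, in the ring; not to be touched. Origin at the lens's centre
- oblong_mount: The same oblong mount; origin at the centre of its underside, axes as those of its centre point
- wash_bottle: white plastic wash bottle with red cap and bent spout, 66 x 110 x 232 mm, loose; stands behind, between tray and magnifier. Origin at the centre of its underside
- jar_black: small sample jar with white cap and dark contents, 50 x 49 x 78 mm, loose; at the back left. Origin at the centre of its underside
- jar_blue: small sample jar with blue cap, 44 x 43 x 69 mm, loose; close to the left of the magnifier's base, under or near the swung-out lens. Origin at the centre of its underside
- tape: roll of tape lying flat, 92 x 90 x 25 mm, loose; left. Origin at the centre of its underside
Things that resemble listed ones, but are neither listed nor needed, are in the scene too. What is shaped like the oblong_mount but yellow is not meant.

How it is judged:
On the way, in this order (a step that is already met when the one before it is completed fails the run):
1. the oblong mount lies released, flat and strip up in the middle of the stage, long side crosswise (horizontal distance between oblong_mount_centre and stage_centre below 0.012 m and height (world z) of oblong_mount_centre between 0.028 and 0.0355 m and angle between oblong_mount_centre's own z axis and vertical below 0.1 rad and angle between the y axis of oblong_mount_centre and the y axis of stand, either way round below 0.26 rad and linear speed of oblong_mount below 0.02 m/s and contact force between the fingers and oblong_mount below 0.05 N), for 0.2 s.
2. the lens is swung in over the stage, tilted 30 degrees and looks at the mount (value of joint tilt between 0.424 and 0.624 rad and x of oblong_mount_centre in the frame of lens_centre between -0.018 and 0.018 m and y of oblong_mount_centre in the frame of lens_centre between -0.013 and 0.013 m), for 0.2 s.
At the end, for the whole second after the job is handed in: The oblong mount lies released, flat, strip up, within 12 mm of the stage's centre, long side within 15 degrees of crosswise; the lens is at rest, tilted 30 degrees (within 5.7), its axis passing the mount's centre within 13 mm crosswise and 18 mm fore and aft (all of step 1 and all of step 2 and velocity of joint swivel between -0.03 and 0.03 rad/s and velocity of joint tilt between -0.03 and 0.03 rad/s); the robot touches nothing.
It fails at once if a round mount is shifted from its pocket (more than 20 mm) (distance of any of round_mount_1_centre, round_mount_2_centre, round_mount_3_centre, round_mount_4_centre from where it was at the start of the episode above 0.02 m).
It fails at once if a bystander is shifted by more than 30 mm (distance of any of wash_bottle, jar_black, jar_blue, tape from where it was at the start of the episode above 0.03 m).
It fails at once if the lens glass is touched (contact force between lens_glass and the fingers above 0.5 N or contact force between lens_glass and the arm above 0.5 N or contact force between lens_glass and oblong_mount above 0.5 N).
It also fails if it takes over 54 s, if anything falls off the work surface, if the arm or the gripper's body presses on something with over 40 N, if the wrist force passes 120 N, or if a joint passes its speed limit or range.

## Working session

There is one attempt and no reset: what is moved stays moved. The work goes in short steps, Python scripts to look and compute and a tool call to move; the robot and the scene stay as the last step left them, time stands still between calls to the robot, and variables do not carry over. Pictures are saved under pics/ and viewed, and the job is handed in when it is done.

Besides the shell and the picture viewer there is one more tool, called after ">>>" by a JSON object that holds its "name" and its "arguments", one argument or row to a line. arm_command: Moves the arm, as the interface text tells. Its arguments: {"type":"object","properties":{"targets":{"type":"string"},"grip":{"type":"number"},"squeeze":{"type":"number"}},"required":["targets"]}

```bash
ls; mkdir -p pics
cat > h.py <<'E'
import numpy as np, cv2, json
from workcell import manip
from scipy.spatial.transform import Rotation as R
def K(c):
    f=240/np.tan(np.radians(c["vertical_fov"])/2)
    return np.array([[f,0,c["cx"]],[0,f,c["cy"]],[0,0,1.]])
def w2c(c):
    return cv2.Rodrigues(np.array(c["rvec"],float))[0], np.array(c["tvec"],float).ravel()
def proj(c,P):
    return cv2.projectPoints(np.array(P,float).reshape(-1,3),np.array(c["rvec"],float),np.array(c["tvec"],float),K(c),np.array(c["distortion"],float))[0].reshape(-1,2)
def cam2w(c,p):
    Rm,t=w2c(c); return Rm.T@(np.array(p)-t)
def ray(c,uv):
    n=cv2.undistortPoints(np.array([[uv]],float),K(c),np.array(c["distortion"],float)).ravel()
    Rm,t=w2c(c); return -Rm.T@t, Rm.T@np.array([n[0],n[1],1.])
def atz(c,uv,z):
    o,d=ray(c,uv); return o+d*(z-o[2])/d[2]
def tri(c1,u1,c2,u2):
    o1,d1=ray(c1,u1);o2,d2=ray(c2,u2)
    A=np.stack([d1,-d2],1); s=np.linalg.lstsq(A,o2-o1,rcond=None)[0]
    a=o1+s[0]*d1;b=o2+s[1]*d2
    return (a+b)/2,np.linalg.norm(a-b)
def save(c,n): cv2.imwrite(n,c["frame"][:,:,::-1])
E
python3 - <<'E'
from h import *
np.set_printoptions(precision=4,suppress=True)
import pickle
cs={}
for n in("side","top"):
    c=manip.camera(n); cs[n]=c; save(c,f"pics/{n}0.png")
    print(n,c["vertical_fov"],c["distortion"],-w2c(c)[0].T@w2c(c)[1], c["shot"])
    for nm in ["oblong_mount_centre","round_mount_1_centre","rack","tray_face","stand","stage_centre","lens_centre","lens_handle","jar_blue","wash_bottle","tape","jar_black"]:
        try: r=manip.search_frame(c,nm)
        except Exception as e: print(nm,e); continue
        for d in r[:6]:
            p=cam2w(c,d["xyz"]); print(nm,round(d["p"],2),p,proj(c,p)[0].round())
pickle.dump(cs,open("c0.pkl","wb"))
print(manip.get_obs())
E
```

```text
pics
side 45.08899346768826 [-0.1173  0.      0.      0.      0.    ] [ 0.4255 -1.1718  0.7358] 1
oblong_mount_centre 0.86 [ 0.411  -0.3472  0.022 ] [263. 376.]
oblong_mount_centre 0.84 [ 0.404  -0.4315  0.0152] [261. 412.]
oblong_mount_centre 0.79 [ 0.6778 -0.2593  0.0144] [394. 338.]
oblong_mount_centre 0.72 [ 0.5161 -0.3613  0.0554] [321. 362.]
round_mount_1_centre 0.75 [ 0.523  -0.2978  0.0541] [320. 341.]
rack 0.82 [ 0.5429 -0.3925  0.0555] [338. 372.]
tray_face 0.6 [ 0.5493 -0.3867  0.0568] [341. 369.]
stand 0.58 [0.6694 0.0225 0.0182] [364. 267.]
stage_centre 0.8 [0.6756 0.0216 0.0187] [367. 267.]
lens_centre 0.7 [0.666  0.1885 0.1482] [352. 191.]
lens_handle 0.95 [0.6627 0.1889 0.1484] [351. 191.]
jar_blue 0.69 [0.6765 0.1325 0.0291] [359. 242.]
jar_blue 0.64 [ 0.5566 -0.4306  0.0739] [349. 378.]
wash_bottle 0.84 [ 0.7275 -0.1758  0.0893] [410. 283.]
tape 0.67 [0.5474 0.3468 0.0112] [302. 216.]
jar_black 0.64 [0.7303 0.2913 0.0267] [368. 215.]
top 54.49479313954439 [-0.0041  0.      0.      0.      0.    ] [ 0.3542 -0.0086  1.2963] 2
oblong_mount_centre 0.64 [ 0.4033 -0.4173 
[... 877 characters left out ...]
h_bottle 0.93 [ 0.7219 -0.1514  0.1249] [370. 181.]
tape 0.7 [0.548  0.3673 0.025 ] [181. 256.]
jar_black 0.54 [0.7275 0.3115 0.0781] [198. 187.]
jar_black 0.53 [0.6732 0.1729 0.1465] [245. 199.]
{'clock': 1.3, 'joint_pos': array([ 1.1374,  0.3322, -0.0647,  1.4601,  0.0216,  1.3499, -0.0885]), 'joint_velocities': array([ 0.0004,  0.0003,  0.0005, -0.0009,  0.001 ,  0.0002, -0.0014]), 'tau': array([ -0.0005, -62.523 ,   0.0488, -39.1829,   0.0164,   0.0019,
        -0.    ]), 'position': array([ 0.2496, -0.573 ,  0.2101]), 'ee_rot': array([0.979, 0.204, 0.   , 0.   ]), 'ft_force': array([-0.1327, -0.1586, -0.5956]), 'torque': array([0.0013, 0.0031, 0.0206]), 'grip_width': 0.9972862061896104}
```

View pics/side0.png

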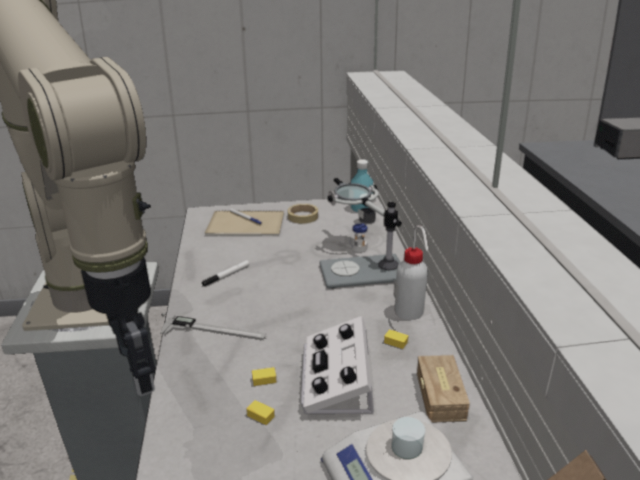

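View pics/top0.png

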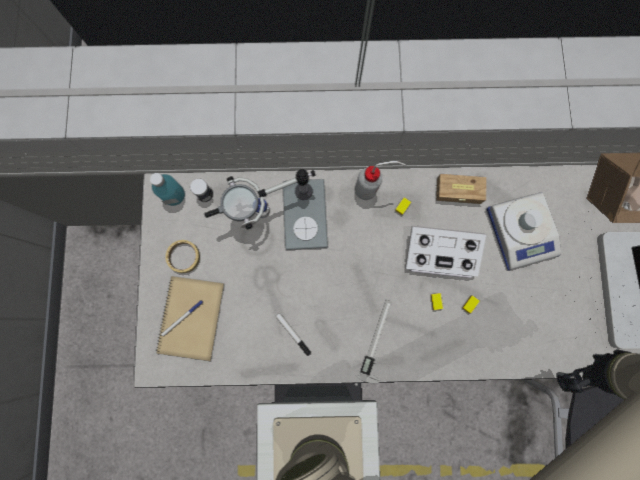

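Run:
```python
from h import *
import pickle
cs=pickle.load(open("c0.pkl","rb"))
def crop(c,x0,y0,x1,y1,s,n):
    im=c["frame"][y0:y1,x0:x1,::-1]; cv2.imwrite(n,cv2.resize(im,None,fx=s,fy=s,interpolation=cv2.INTER_CUBIC))
crop(cs["top"],395,215,495,290,8,"pics/t_rack.png")
crop(cs["top"],195,160,335,260,5.7,"pics/t_lens.png")
crop(cs["side"],290,310,380,420,5,"pics/s_rack.png")
crop(cs["side"],310,170,440,290,5,"pics/s_lens.png")
```

```text
(no output)
```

View pics/t_rack.png

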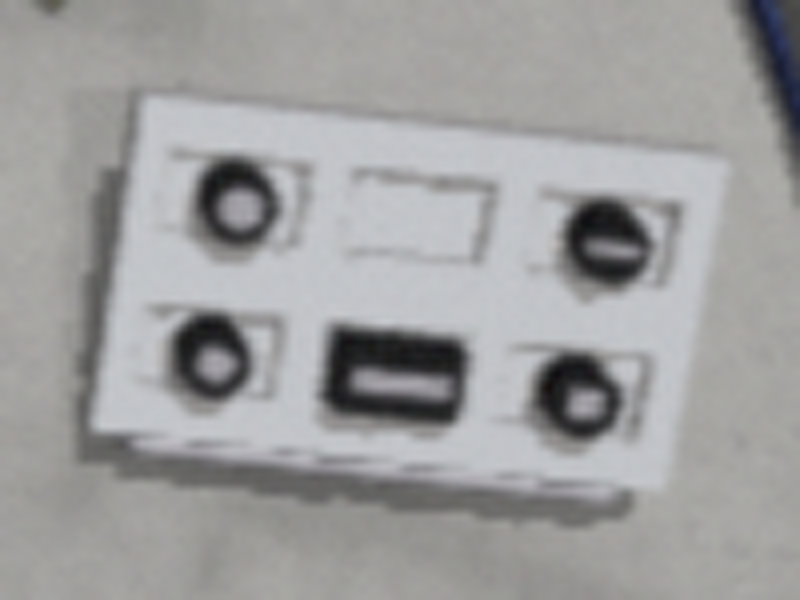

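View pics/t_lens.png

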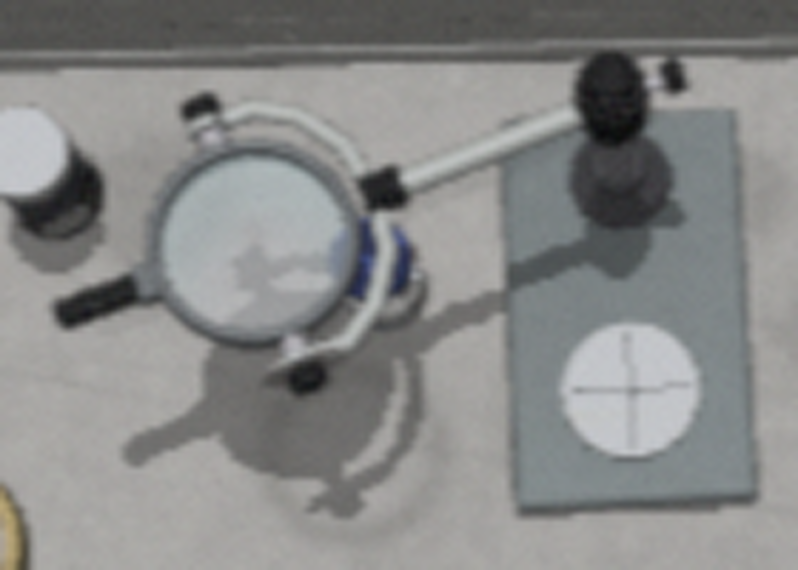

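View pics/s_rack.png

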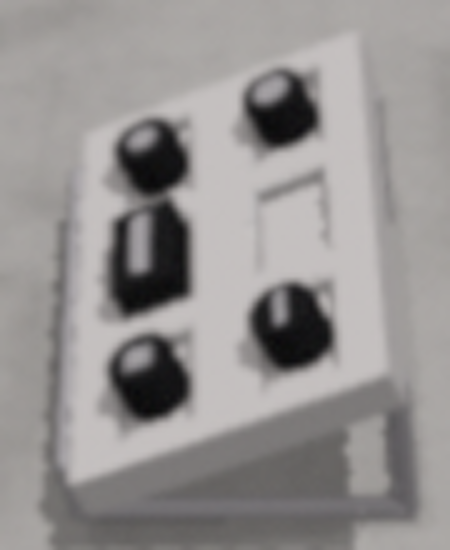

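View pics/s_lens.png

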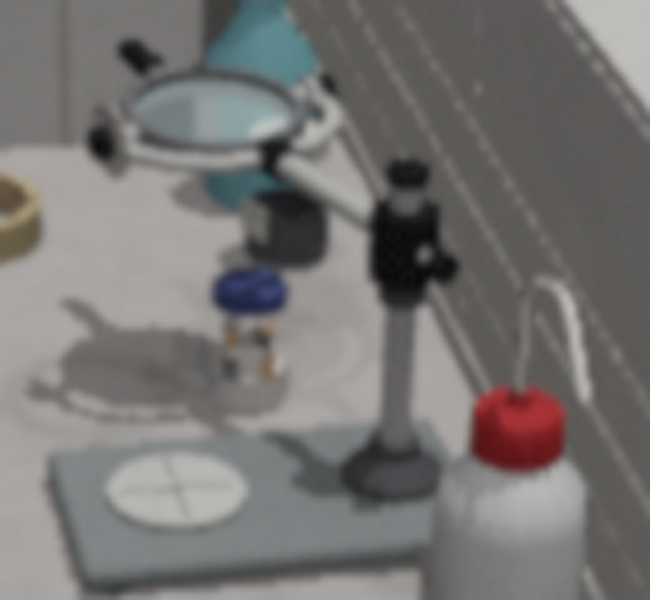

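```bash
cat > m.py <<'E'
from h import *
import pickle
from scipy.optimize import least_squares
np.set_printoptions(precision=4,suppress=True)
cs=pickle.load(open("c0.pkl","rb"))
def cr(x0,y0,s,P): return np.array([x0,y0])+(np.array(P,float)+.5)/s-.5
T,S=cs["top"],cs["side"]
a=np.radians(25)
def face(u,v,h=0): # u up-slope, v along row
    return np.array([u*np.cos(a)-h*np.sin(a),v,.057+u*np.sin(a)+h*np.cos(a)])
def W(q,P):
    c,s=np.cos(q[2]),np.sin(q[2]); P=np.atleast_2d(P)
    return np.stack([q[0]+c*P[:,0]-s*P[:,1],q[1]+s*P[:,0]+c*P[:,1],P[:,2]],1)
# tray corners: back-left,back-right,front-right,front-left (y + is left)
F=[face(.059,.098),face(.059,-.098),face(-.059,-.098),face(-.059,.098),face(-.027,0,.013)]
tu=cr(395,215,8,[(140,95),(728,158),(660,490),(92,432),(395,374)])
su=cr(290,310,5,[(87,132),(358,35),(390,377),(70,485)])
# side view: back edge is right side, so corners: (358,35)=back-left,(390,377)=back-right,(70,485)=front-right,(87,132)=front-left
su=su[[1,2,3,0]]
for use in("t","s","ts"):
    def res(q):
        r=[]
        if "t" in use: r.append(proj(T,W(q,F))-tu)
        if "s" in use: r.append(proj(S,W(q,F[:4]))-su)
        return np.concatenate(r).ravel()
    o=least_squares(res,[.54,-.35,0]); print("tray",use,o.x,np.abs(o.fun).max())
q=o.x
print("oblong centre",W(q,face(-.027,0,.003)),"top",W(q,face(-.027,0,.013)))
# stand
B=[(-.164,.06,.017),(-.164,-.06,.017),(.036,-.06,.017),(.036,.06,.017),(-.108,0,.022)]
tb=cr(195,160,5.7,[(520,510),(755,497),(735,110),(503,115),(632,390)])
sb=cr(310,170,5,[(50,462),(85,582),(177,489)])
for use in("t","s","ts"):
    def res(q):
        r=[]
        if "t" in use: r.append(proj(T,W(q,B))[[0,1,2,4]]-tb[[0,1,2,4]])
        if "s" in use: r.append(proj(S,W(q,B))[[0,1,4]]-sb)
        return np.concatenate(r).ravel()
    o=least_squares(res,[.77,.05,0]); print("stand",use,o.x,np.abs(o.fun).max())
s=o.x
print("stage",W(s,B[4]))
# lens
H=lambda sw,ti,p: None
def lens(sw,ti,p): # local lens point -> stand frame
    c,sn=np.cos(ti),np.sin(ti); x,y,z=p
    # handle is at -x ; tilt>0 handle down: x' = ..., rotation about y so -x goes down => +x goes up
    X=c*x-sn*z; Z=sn*x+c*z
    # arm at swivel 0 points -x
    X-=.173; Z+=.145
    # positive swivel: swung to +y : rotate -x toward +y => rotation about z by -sw
    C,N=np.cos(-sw),np.sin(-sw)
    return np.array([C*X-N*y,N*X+C*y,Z])
th=cr(195,160,5.7,[(255,245),(60,313),(150,285)])
sh=cr(310,170,5,[(215,112),(125,45),])
def res(v):
    P=[lens(v[0],v[1],(0,0,0)),lens(v[0],v[1],(-.09,0,0))]
    return np.concatenate([proj(T,W(s,P))-th[:2],proj(S,W(s,P))-sh]).ravel()
o=least_squares(res,[1.1,0]); print("lens",o.x,o.fun)
print("lens centre",W(s,lens(*o.x,(0,0,0))),"handle",W(s,lens(*o.x,(-.07,0,0))))
E
python3 m.py
```

```text
tray t [ 0.5416 -0.3528 -0.1277] 0.9380357644336073
tray s [ 0.5417 -0.3569 -0.1323] 0.8050873190654784
tray ts [ 0.5418 -0.3546 -0.1307] 1.5140458156994328
oblong centre [[ 0.5163 -0.3512  0.0483]] top [[ 0.5121 -0.3507  0.0574]]
stand t [0.7281 0.0269 0.0358] 0.9700240498871722
stand s [0.7295 0.0169 0.035 ] 1.512550705654803
stand ts [0.7291 0.0255 0.0431] 2.9142090024460003
stage [[0.6212 0.0209 0.022 ]]
lens [ 1.2391 -0.0932] [ 0.2596 -0.4888  0.6564 -0.0024 -0.4414  0.6968  0.3863 -0.0972]
lens centre [[0.6658 0.1865 0.145 ]] handle [[0.6403 0.2514 0.1515]]
```

```bash
cat >> m.py <<'E'
print(atz(T,tb[4],.022),atz(S,sb[2],.022))
for p in tb[:4]: print("T",atz(T,p,.017))
for p in sb[:2]: print("S",atz(S,p,.017))
E
python3 m.py | tail -7
python3 - <<'E'
import sys; sys.argv=['x']
exec(open('m.py').read().split("# lens")[0])
# overlay
for n,c in (("side",S),("top",T)):
    im=c["frame"][:,:,::-1].copy(); im=cv2.resize(im,None,fx=4,fy=4,interpolation=cv2.INTER_CUBIC)
    for P in list(W(s,B))+list(W(q,F)):
        u=(proj(c,P)[0]+.5)*4-.5; cv2.circle(im,tuple(int(v) for v in u),4,(0,0,255),-1)
    if n=="side": cv2.imwrite("pics/ov_s.png",im[900:1200,1200:1800]); 
    else: cv2.imwrite("pics/ov_t.png",im[640:1060,1060:1400])
E
```

```text
[0.6206 0.0226 0.022 ] [0.6214 0.0201 0.022 ]
T [0.563  0.0783 0.017 ]
T [ 0.5671 -0.0365  0.017 ]
T [ 0.764  -0.0311  0.017 ]
T [0.7638 0.0853 0.017 ]
S [0.5645 0.0634 0.017 ]
S [ 0.5673 -0.049   0.017 ]
tray t [ 0.5416 -0.3528 -0.1277] 0.9380357644336073
tray s [ 0.5417 -0.3569 -0.1323] 0.8050873190654784
tray ts [ 0.5418 -0.3546 -0.1307] 1.5140458156994328
oblong centre [[ 0.5163 -0.3512  0.0483]] top [[ 0.5121 -0.3507  0.0574]]
stand t [0.7281 0.0269 0.0358] 0.9700240498871722
stand s [0.7295 0.0169 0.035 ] 1.512550705654803
stand ts [0.7291 0.0255 0.0431] 2.9142090024460003
stage [[0.6212 0.0209 0.022 ]]
```

View pics/ov_s.png

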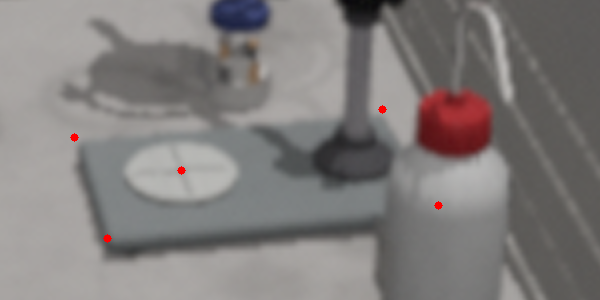

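View pics/ov_t.png

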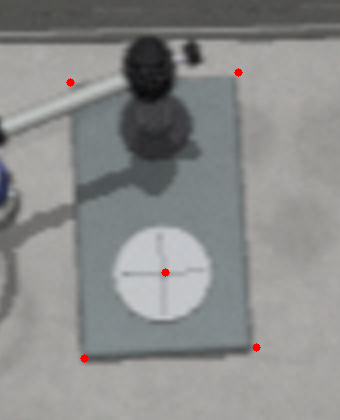

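```bash
cat > p.py <<'E'
from h import *
from scipy.spatial.transform import Slerp
np.set_printoptions(precision=4,suppress=True)
QT=np.array([.5418,-.3546,-.1307]); a=np.radians(25)
POST=np.array([.729,.025]); SY=.034
STG=np.array([.621,.0213])
def face(u,v,h=0):
    c,s=np.cos(QT[2]),np.sin(QT[2]); X=u*np.cos(a)-h*np.sin(a)
    return np.array([QT[0]+c*X-s*v,QT[1]+s*X+c*v,.057+u*np.sin(a)+h*np.cos(a)])
def rot(yaw,pitch=0):
    # tool x = left, y = fwd(up slope), z=down ; pitch: tool y up
    ez=R.from_euler('z',yaw); c,s=np.cos(pitch),np.sin(pitch)
    M=np.array([[0,1,0],[c,0,s],[s,0,-c]]).T
    return ez*R.from_matrix(M)
def cur():
    o=manip.get_obs(); return np.array(o["position"]),R.from_quat(o["ee_rot"]),o
def plan(tp,tR,n,p0=None,R0=None):
    if p0 is None: p0,R0,o=cur()
    d=(R0.inv()*tR).as_rotvec(); print("total mm",np.linalg.norm(tp-p0)*1e3,"rot",np.linalg.norm(d))
    p,r=p0,R0
    for i in range(1,n+1):
        pn=p0+(tp-p0)*i/n; rn=R0*R.from_rotvec(d*i/n)
        sh=r.inv().apply(pn-p)*1e3; rv=(r.inv()*rn).as_rotvec()
        # do rounded and accumulate
        sh=sh.round(1); rv=rv.round(3)
        print(" ".join(f"{v:g}" for v in np.r_[sh,rv]),end="; \n")
        p=p+r.apply(sh/1e3); r=r*R.from_rotvec(rv)
def st():
    p,r,o=cur(); print(o["clock"],p,r.as_matrix().T.round(3).tolist(),"q",o["joint_pos"],"F",o["ft_force"],"g",o["grip_width"]*85.4)
E
python3 - <<'E'
from p import *
plan(face(-.027,0,.0905),rot(QT[2],a),10); print(face(-.027,0,.0905))
E
```

```text
total mm 333.25383852471873 rot 1.110229720662734
30.1 -11.6 8.3 -0.04 0.022 -0.101; 
31 -8.8 8.5 -0.039 0.023 -0.101; 
31.6 -6 8.9 -0.04 0.022 -0.102; 
31.8 -3.2 9.5 -0.04 0.023 -0.101; 
31.7 -0.3 10.1 -0.039 0.022 -0.101; 
31.4 2.4 10.9 -0.04 0.023 -0.101; 
30.8 5.2 11.7 -0.04 0.022 -0.102; 
29.8 7.7 12.6 -0.039 0.023 -0.101; 
28.7 10.2 13.7 -0.04 0.022 -0.101; 
27.1 12.5 14.8 -0.04 0.022 -0.101; 
[ 0.4796 -0.3464  0.1276]
```

>>> {"name": "arm_command", "arguments": {
  "targets": "30 -11.5 8.5 -0.04 0.022 -0.101; 31 -9 8.5 -0.04 0.022 -0.101; 31.5 -6 9 -0.04 0.022 -0.101; 32 -3 9.5 -0.04 0.022 -0.101; 31.5 -0.5 10 -0.04 0.022 -0.101",
  "grip": 50
}}

```text
clock: 1.92
position: [0.3652, -0.459, 0.1685]
ee_rot: [0.89, 0.442, 0.074, 0.086]
ft_force: [0.4, -0.8, -0.5]
grip_width: 0.581
```

>>> {"name": "arm_command", "arguments": {
  "targets": "31.5 2.5 11 -0.04 0.022 -0.101; 31 5 12 -0.04 0.022 -0.101; 30 7.5 12.5 -0.04 0.022 -0.101; 28.5 10 13.5 -0.04 0.022 -0.101; 27 12.5 15 -0.04 0.022 -0.101"
}}

```text
clock: 2.55
position: [0.4802, -0.346, 0.1264]
ee_rot: [0.733, 0.644, 0.141, 0.165]
ft_force: [0.7, -0.7, -0.5]
grip_width: 0.584
```

Run:
```python
from p import *
st()
for n in("side","top"):
    c=manip.camera(n); im=c["frame"][:,:,::-1]
    p,r,o=cur()
    u=proj(c,[p+r.apply([0,0,.008]),face(-.027,0,.013)]); print(n,u)
    x,y=[int(v) for v in u.mean(0)]; x0,y0=x-60,y-45
    s=6; k=cv2.resize(im[y0:y0+90,x0:x0+120],None,fx=s,fy=s,interpolation=cv2.INTER_CUBIC)
    for v in u: cv2.circle(k,(int((v[0]-x0+.5)*s),int((v[1]-y0+.5)*s)),3,(0,0,255),-1)
    cv2.imwrite(f"pics/pre_{n}.png",k)
st()
plan(face(-.027,0,.0105),rot(QT[2],a),4)
```

```text
2.55 [ 0.4802 -0.346   0.1264] [[0.13, 0.991, -0.006], [0.898, -0.116, 0.425], [0.42, -0.061, -0.905]] q [ 1.0483  0.1023 -0.3821  2.0051 -0.2875  0.6791  0.7372] F [ 0.7    -0.687  -0.5466] g 49.8603804677902
side [[301.75   329.5325]
 [317.8702 357.5756]]
top [[449.581  270.1253]
 [445.0214 262.1664]]
2.65 [ 0.4804 -0.3437  0.1252] [[0.128, 0.992, -0.003], [0.899, -0.115, 0.423], [0.419, -0.057, -0.906]] q [ 1.0473  0.1033 -0.384   2.0063 -0.2874  0.68    0.7362] F [-0.3226  0.0033  0.1716] g 49.90626235587653
total mm 77.65587262732629 rot 0.004120220217596842
-0.7 0.2 19.4 0 0.001 0.001; 
-0.6 0.1 19.4 0 0 0.001; 
-0.7 0.2 19.4 0 0.001 0.001; 
-0.7 0.1 19.4 0 0 0;
```

View pics/pre_side.png

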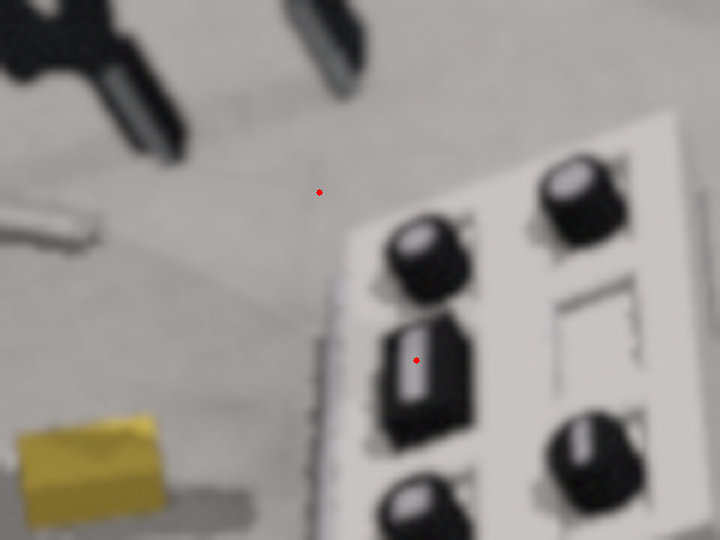

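View pics/pre_top.png

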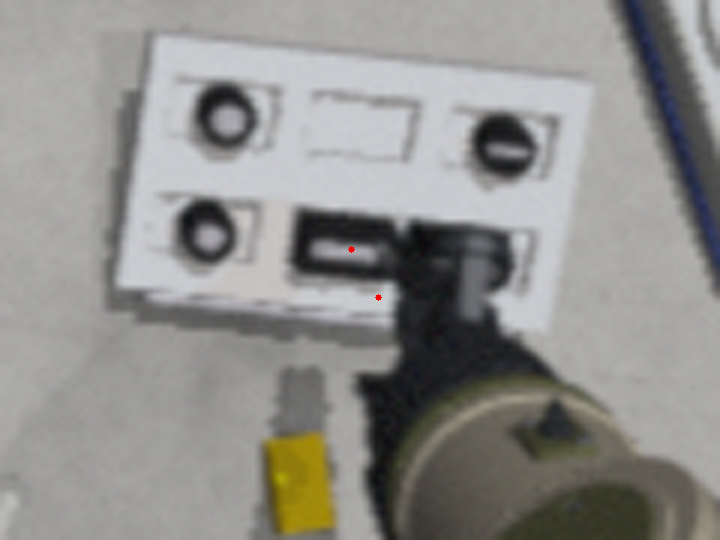

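Run:
```python
from p import *
st()
import pickle
cc={}
for n in("side","top"):
    c=manip.camera(n); cc[n]=c; im=c["frame"][:,:,::-1]
    p,r,o=cur()
    s=5
    u=[proj(c,p+r.apply([0,0,z]))[0] for z in (.008,-.003,-.02,-.04,-.06)]
    u+=[proj(c,p+r.apply([0,y,-.003]))[0] for y in (-.025,.025)]
    x,y=[int(v) for v in u[2]]; x0,y0=x-70,y-55
    k=cv2.resize(im[y0:y0+110,x0:x0+140],None,fx=s,fy=s,interpolation=cv2.INTER_CUBIC)
    for i,v in enumerate(u): cv2.circle(k,(int((v[0]-x0+.5)*s),int((v[1]-y0+.5)*s)),3,(0,0,255) if i<5 else (0,255,0),-1)
    cv2.imwrite(f"pics/pre2_{n}.png",k)
pickle.dump(cc,open("c1.pkl","wb"))
st()
```

```text
2.65 [ 0.4804 -0.3437  0.1252] [[0.128, 0.992, -0.003], [0.899, -0.115, 0.423], [0.419, -0.057, -0.906]] q [ 1.0473  0.1033 -0.384   2.0063 -0.2874  0.68    0.7362] F [-0.3226  0.0033  0.1716] g 49.90626235587653
2.75 [ 0.4792 -0.3469  0.1264] [[0.135, 0.991, -0.004], [0.898, -0.12, 0.423], [0.418, -0.061, -0.906]] q [ 1.0486  0.1028 -0.3807  2.0037 -0.2852  0.6818  0.7324] F [0.2768 0.2092 1.2704] g 49.896477424720054
```

View pics/pre2_side.png

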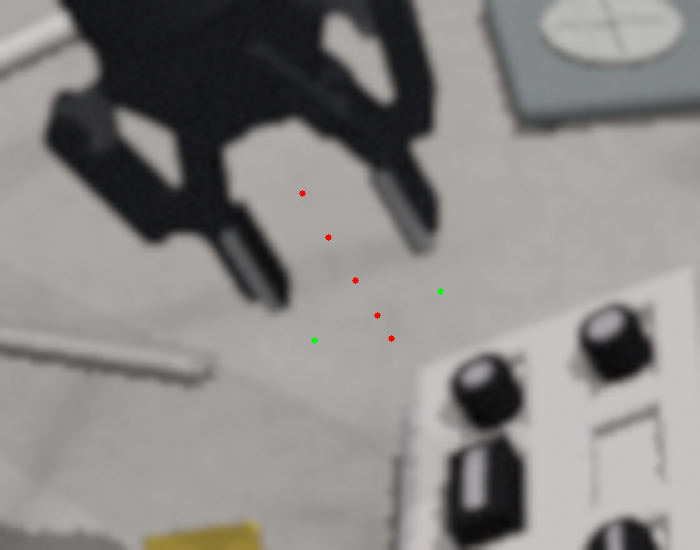

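View pics/pre2_top.png

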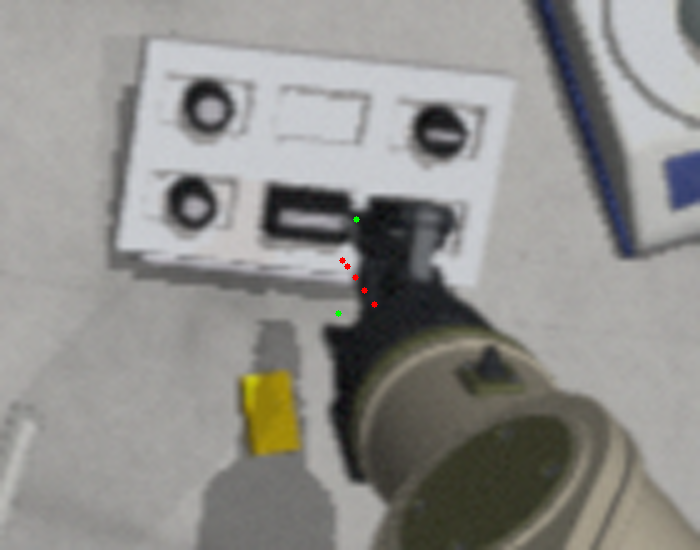

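Run:
```python
from p import *
import pickle
cc=pickle.load(open("c1.pkl","rb"))
c=cc["top"]; im=c["frame"][:,:,::-1].astype(float)
k=im[240:320,430:520]; k=np.clip(255*(k/255)**0.45,0,255).astype(np.uint8)
k=cv2.resize(k,None,fx=7,fy=7,interpolation=cv2.INTER_CUBIC); cv2.imwrite("pics/tg.png",k)
c=cc["side"]; im=c["frame"][:,:,::-1].astype(float)
k=im[230:350,200:340]; k=np.clip(255*(k/255)**0.45,0,255).astype(np.uint8)
k=cv2.resize(k,None,fx=5,fy=5,interpolation=cv2.INTER_CUBIC); cv2.imwrite("pics/sg.png",k)
```

```text
(no output)
```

View pics/tg.png

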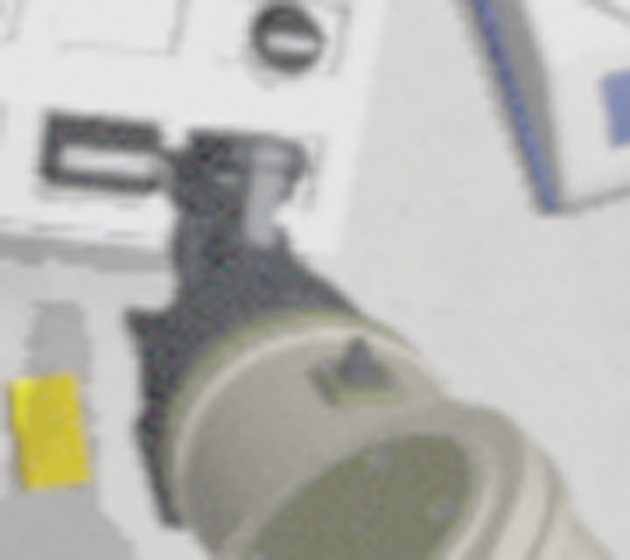

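View pics/sg.png

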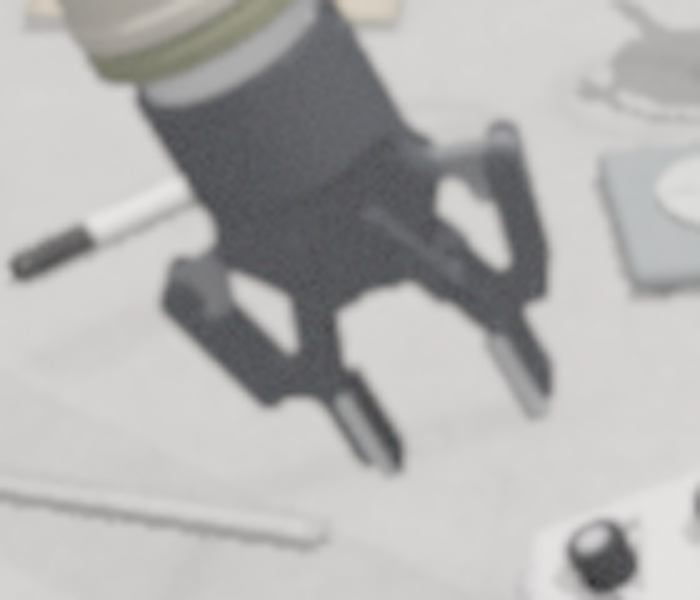

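Run:
```python
from p import *
import pickle
cc=pickle.load(open("c1.pkl","rb"))
T,S=cc["top"],cc["side"]
p,r,o=cur()
for s in [(308,312.4)]:
  for t in [(454.5,263.5),(456,264),(458,264)]:
    P,e=tri(T,t,S,s); print(P,e, r.inv().apply(P-p))
for z in (.1,.11,.12,.13,.14,.15,.16):
    P=atz(S,(308,312.4),z); print(P,r.inv().apply(P-p),proj(T,P))
```

```text
[ 0.4962 -0.3466  0.1561] 0.0010239603903477933 [ 0.0024  0.0278 -0.0198]
[ 0.4953 -0.3496  0.1581] 0.0023299838007531815 [-0.0007  0.0282 -0.0219]
[ 0.4949 -0.3537  0.161 ] 0.0024306786564538053 [-0.0048  0.0295 -0.0244]
[ 0.5036 -0.2667  0.1   ] [0.0829 0.0011 0.0292] [[417.2112 263.8934]]
[ 0.5024 -0.2809  0.11  ] [0.0686 0.006  0.0205] [[423.5943 263.7549]]
[ 0.5012 -0.2951  0.12  ] [0.0542 0.0108 0.0118] [[430.0846 263.6141]]
[ 0.5    -0.3094  0.13  ] [0.0399 0.0156 0.0031] [[436.6849 263.4708]]
[ 0.4987 -0.3236  0.14  ] [ 0.0256  0.0205 -0.0056] [[443.3978 263.325 ]]
[ 0.4975 -0.3378  0.15  ] [ 0.0113  0.0253 -0.0143] [[450.2262 263.1767]]
[ 0.4963 -0.3521  0.16  ] [-0.003   0.0301 -0.023 ] [[457.1731 263.0258]]
```

Run:
```python
from p import *
import pickle
cc=pickle.load(open("c0.pkl","rb"))
S=cc["side"]
k=cv2.resize(S["frame"][280:410,80:200,::-1],None,fx=5,fy=5,interpolation=cv2.INTER_CUBIC)
p=np.array([.2496,-.573,.2101]); r=R.from_quat([.979,.204,0,0])
for z in (.008,-.005,-.02,-.04):
  for y in (-.0427,.0427):
    u=proj(S,p+r.apply([0,y,z]))[0]; cv2.circle(k,(int((u[0]-80+.5)*5),int((u[1]-280+.5)*5)),3,(0,0,255),-1); print(z,y,u)
cv2.imwrite("pics/s0g.png",k)
```

```text
0.008 -0.0427 [132.8032 375.9006]
0.008 0.0427 [150.1022 414.2486]
-0.005 -0.0427 [131.1383 368.7204]
-0.005 0.0427 [148.4036 406.8188]
-0.02 -0.0427 [129.1928 360.2804]
-0.02 0.0427 [146.4142 398.0644]
-0.04 -0.0427 [126.5577 348.763 ]
-0.04 0.0427 [143.7123 386.0812]
```

View pics/s0g.png

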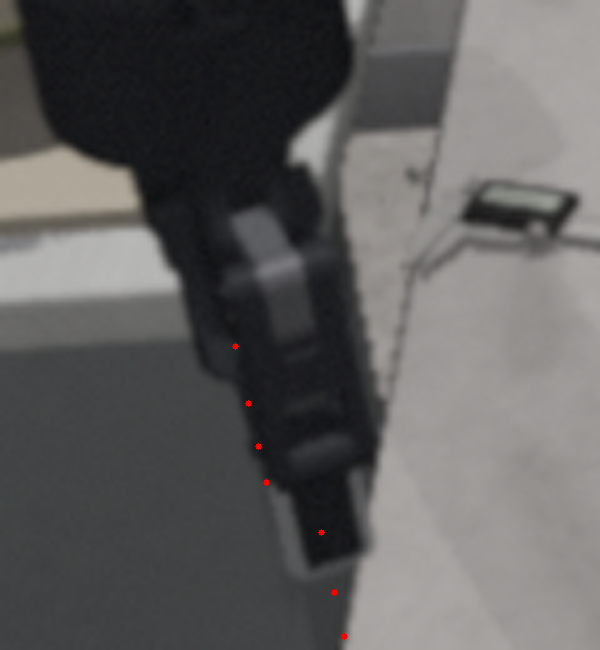

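>>> {"name": "arm_command", "arguments": {
  "targets": "-0.5 0 17 0 0 0; -0.5 0 17 0 0 0; -0.5 0 16 0 0 0; 0 0 0 0 0 0"
}}

```text
clock: 3.25
position: [0.5, -0.3504, 0.079]
ee_rot: [0.735, 0.643, 0.141, 0.163]
ft_force: [0.0, 0.2, -1.1]
grip_width: 0.584
```

```bash
cat > look.py <<'E'
from p import *
import sys,pickle
def look(tag,pts,half=(60,45),s=6,g=0.6,cams=("side","top")):
    out={}
    for n in cams:
        c=manip.camera(n); out[n]=c; im=c["frame"][:,:,::-1].astype(float)
        im=np.clip(255*(im/255)**g,0,255).astype(np.uint8)
        u=proj(c,pts); x,y=[int(v) for v in u[0]]; x0,y0=max(0,x-half[0]),max(0,y-half[1])
        k=cv2.resize(im[y0:y0+2*half[1],x0:x0+2*half[0]],None,fx=s,fy=s,interpolation=cv2.INTER_CUBIC)
        for v in u: cv2.circle(k,(int((v[0]-x0+.5)*s),int((v[1]-y0+.5)*s)),2,(0,0,255),-1)
        cv2.imwrite(f"pics/{tag}_{n}.png",k); print(n,"crop origin",x0,y0,"scale",s)
    pickle.dump(out,open(f"{tag}.pkl","wb")); return out
E
python3 - <<'E'
from look import *
st(); p,r,o=cur()
look("a1",[p]+[p+r.apply([0,y,z]) for y in(-.025,.025) for z in (.008,-.022)])
st()
E
```

```text
3.25 [ 0.5    -0.3504  0.079 ] [[0.133, 0.991, -0.002], [0.899, -0.12, 0.421], [0.417, -0.058, -0.907]] q [ 1.0156  0.2084 -0.3825  2.0018 -0.2441  0.578   0.7026] F [ 0.0436  0.1688 -1.0935] g 49.88007660287861
side crop origin 251 303 scale 6
top crop origin 387 220 scale 6
3.35 [ 0.5003 -0.3511  0.0808] [[0.133, 0.991, -0.004], [0.898, -0.119, 0.423], [0.419, -0.06, -0.906]] q [ 1.0162  0.2058 -0.3825  2.0011 -0.2446  0.5788  0.7029] F [-1.0248 -0.8512  1.1679] g 50.12335420334335
```

View pics/a1_side.png

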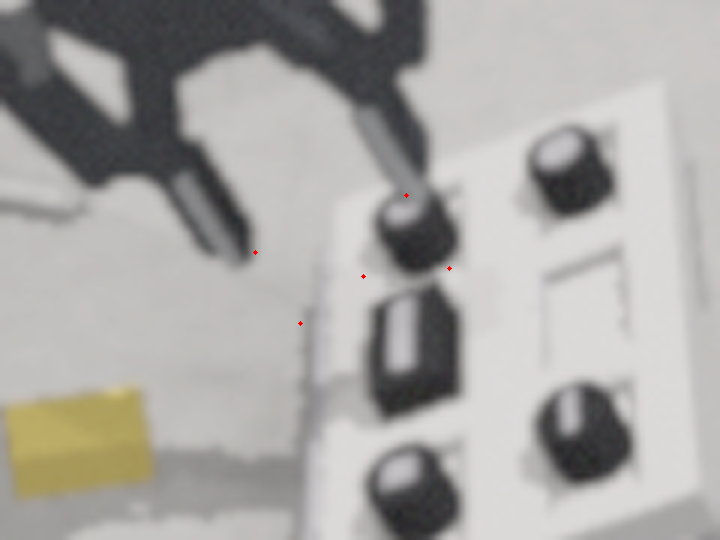

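View pics/a1_top.png

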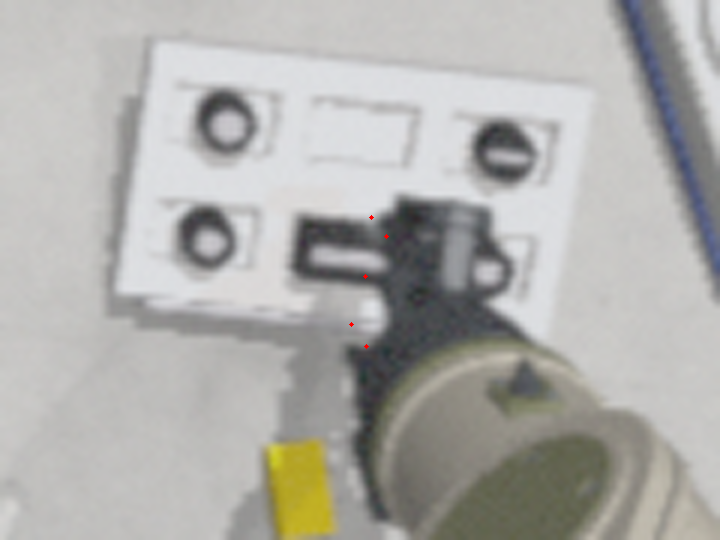

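Run:
```python
from p import *
import pickle
cc=pickle.load(open("a1.pkl","rb")); T,S=cc["top"],cc["side"]
p=np.array([.5002,-.3508,.0802]); r=cur()[1]
for z in (.07,.08,.09,.10,.11,.12,.13):
    P=atz(S,(320.2,334),z); P2=atz(S,(290.5,346.5),z); print(P,r.inv().apply(P-p),proj(T,P),"|",r.inv().apply(P2-p),proj(T,P2))
```

```text
[ 0.5229 -0.2977  0.07  ] [0.0557 0.0098 0.0156] [[426.0887 257.8923]] | [ 0.018  -0.0392 -0.0071] [[438.9009 279.6875]]
[ 0.5215 -0.3108  0.08  ] [0.0425 0.0143 0.0067] [[431.9575 257.8055]] | [ 0.0053 -0.034  -0.0157] [[444.7285 279.4463]]
[ 0.52   -0.3239  0.09  ] [ 0.0292  0.0187 -0.0022] [[437.9227 257.7173]] | [-0.0073 -0.0288 -0.0242] [[450.6511 279.2011]]
[ 0.5186 -0.3371  0.1   ] [ 0.016   0.0232 -0.0111] [[443.9865 257.6276]] | [-0.02   -0.0236 -0.0328] [[456.6709 278.9518]]
[ 0.5171 -0.3502  0.11  ] [ 0.0027  0.0277 -0.02  ] [[450.1515 257.5363]] | [-0.0327 -0.0184 -0.0413] [[462.7903 278.6984]]
[ 0.5156 -0.3633  0.12  ] [-0.0105  0.0322 -0.0289] [[456.4202 257.4435]] | [-0.0454 -0.0132 -0.0499] [[469.0117 278.4406]]
[ 0.5142 -0.3765  0.13  ] [-0.0238  0.0367 -0.0377] [[462.7951 257.3491]] | [-0.0581 -0.0079 -0.0584] [[475.3378 278.1784]]
```

>>> {"name": "arm_command", "arguments": {
  "targets": "0 0 13 0 0 0; 0 0 12 0 0 0; 0 0 0 0 0 0; 0 0 0 0 0 0"
}}

```text
clock: 3.85
position: [0.5108, -0.3527, 0.0584]
ee_rot: [0.735, 0.643, 0.141, 0.165]
ft_force: [0.6, 0.0, -0.3]
grip_width: 0.589
```

Run:
```python
from look import *
st(); p,r,o=cur()
look("a2",[p]+[p+r.apply([0,y,z]) for y in(-.025,.025) for z in (.008,-.022)])
st()
```

```text
3.85 [ 0.5108 -0.3527  0.0584] [[0.133, 0.991, -0.004], [0.898, -0.119, 0.423], [0.419, -0.06, -0.906]] q [ 0.9957  0.2574 -0.378   1.9964 -0.2225  0.5299  0.6855] F [ 0.5655  0.0003 -0.3311] g 50.2637953342793
side crop origin 257 312 scale 6
top crop origin 385 217 scale 6
3.95 [ 0.5108 -0.3529  0.0587] [[0.134, 0.991, -0.005], [0.898, -0.119, 0.424], [0.419, -0.061, -0.906]] q [ 0.996   0.2569 -0.378   1.9964 -0.2225  0.5299  0.6855] F [-0.214   0.7486  0.1625] g 50.092250133178695
```

View pics/a2_side.png

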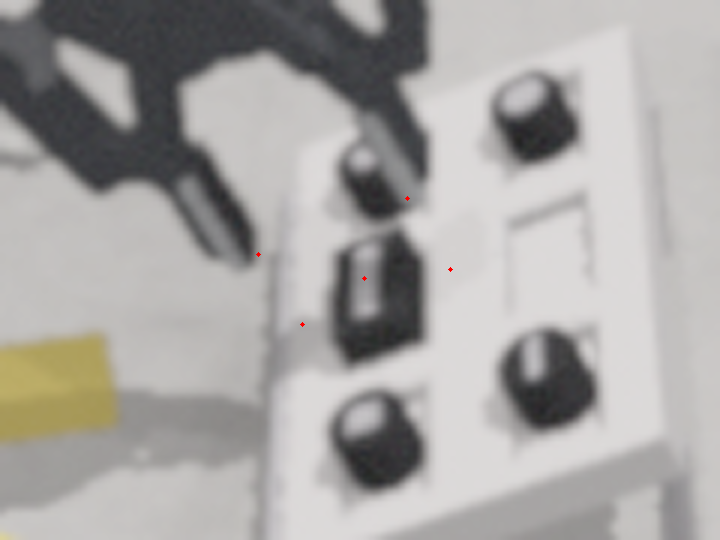

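View pics/a2_top.png

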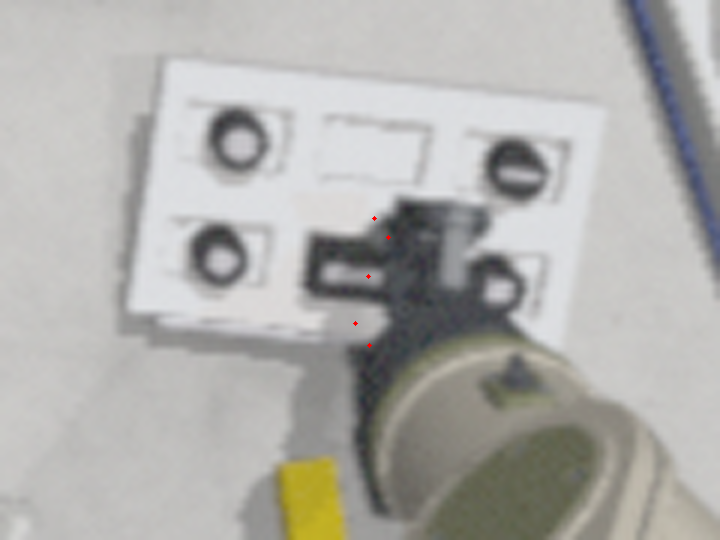

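Run:
```python
from p import *
import pickle
cc=pickle.load(open("c0.pkl","rb")); T,S=cc["top"],cc["side"]
p=np.array([.2496,-.573,.2101]); r=R.from_quat([.979,.204,0,0])
for d in ([0,0,0],[-.012,-.011,.025],[0,0,.025]):
    P=[p+d+r.apply([x,y,-.005]) for y in(.0427,.05,-.0427,-.05) for x in(-.011,.011)]
    print(d); print(proj(S,P).round(1).tolist()); print(proj(T,P).round(1).tolist())
k=T["frame"][340:420,550:640,::-1].astype(float); k=np.clip(255*(k/255)**.45,0,255).astype(np.uint8)
cv2.imwrite("pics/t0g.png",cv2.resize(k,None,fx=7,fy=7,interpolation=cv2.INTER_CUBIC))
```

```text
[0, 0, 0]
[[140.0, 409.8], [156.7, 403.8], [141.6, 413.4], [158.4, 407.3], [123.3, 371.3], [138.9, 366.2], [122.1, 368.3], [137.5, 363.2]]
[[589.3, 363.0], [584.3, 353.9], [592.1, 361.6], [587.1, 352.5], [556.4, 379.5], [551.5, 370.3], [553.6, 381.0], [548.7, 371.7]]
[-0.012, -0.011, 0.025]
[[125.5, 402.0], [142.8, 395.9], [127.0, 405.6], [144.4, 399.4], [109.6, 362.9], [125.7, 357.7], [108.4, 359.9], [124.4, 354.8]]
[[601.4, 369.5], [596.3, 360.1], [604.3, 368.0], [599.1, 358.7], [567.8, 386.4], [562.7, 377.0], [564.9, 387.9], [559.8, 378.4]]
[0, 0, 0.025]
[[136.5, 395.1], [153.6, 389.1], [138.1, 398.7], [155.2, 392.6], [119.9, 357.1], [135.7, 352.0], [118.7, 354.2], [134.4, 349.1]]
[[595.8, 364.0], [590.7, 354.6], [598.6, 362.5], [593.5, 353.2], [562.1, 380.9], [557.1, 371.4], [559.2, 382.3], [554.2, 372.8]]
```

View pics/t0g.png

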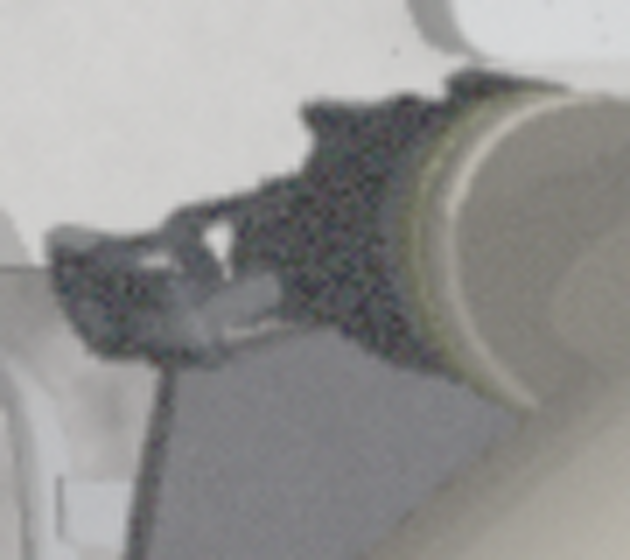

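Run:
```python
from p import *
ps=np.array([cur()[0] for _ in range(1)]); print(ps)
plan(face(-.027,0,-.0115),rot(QT[2],a),3)
```

```text
[[ 0.5108 -0.3529  0.0587]]
total mm 26.256503694894032 rot 0.006048596440231808
0.8 0.1 8.7 0 0.002 -0; 
0.9 0.1 8.7 0.001 0.002 -0.001; 
0.8 0.1 8.7 -0 0.002 -0;
```

>>> {"name": "arm_command", "arguments": {
  "targets": "0.5 0 9 0 0 0; 1 0 9 0 0.003 0; 1 0 8 0 0.003 0; 0 0 0 0 0 0; 0 0 0 0 0 0"
}}

```text
clock: 4.58
position: [0.522, -0.3518, 0.0348]
ee_rot: [0.734, 0.643, 0.143, 0.163]
ft_force: [-0.3, 0.1, -0.2]
grip_width: 0.587
```

Run:
```python
from look import *
st(); p,r,o=cur()
look("a3",[p+r.apply([0,0,-.0215])]+[p+r.apply([0,y,z]) for y in(-.025,.025) for z in (-.0215,)])
st()
plan(face(-.027,0,-.0155),rot(QT[2],a),1)
```

```text
4.575 [ 0.522  -0.3518  0.0348] [[0.131, 0.991, 0.001], [0.898, -0.119, 0.423], [0.42, -0.055, -0.906]] q [ 0.9755  0.3126 -0.3738  1.9886 -0.207   0.4848  0.6736] F [-0.2502  0.051  -0.2241] g 50.0989069521055
side crop origin 258 313 scale 6
top crop origin 384 216 scale 6
4.675 [ 0.522  -0.352   0.0351] [[0.131, 0.991, 0.001], [0.898, -0.119, 0.423], [0.42, -0.055, -0.906]] q [ 0.9757  0.3122 -0.3737  1.9886 -0.207   0.4848  0.6737] F [-0.0125 -0.0435 -1.2469] g 49.99672523969891
total mm 4.107154584291815 rot 0.0014689226414050193
0 0.4 4.1 0.001 -0 -0.001;
```

View pics/a3_side.png

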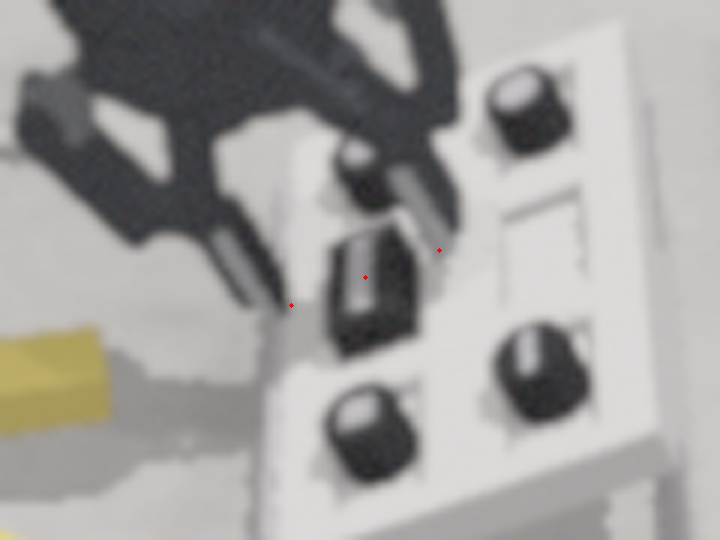

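View pics/a3_top.png

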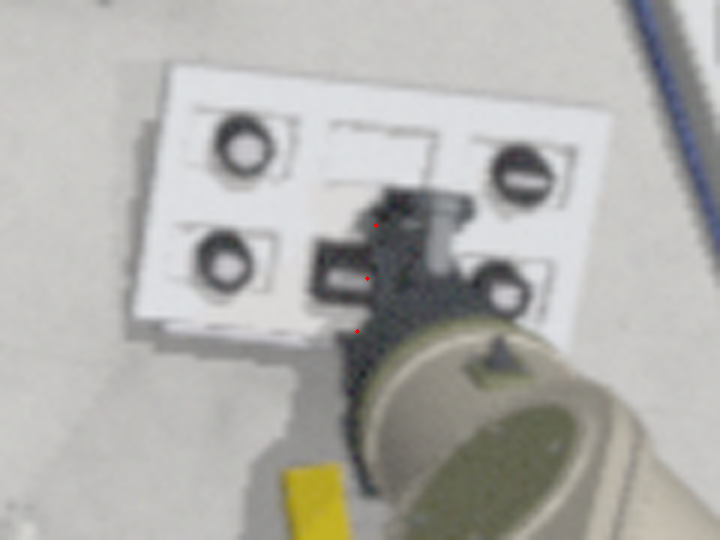

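>>> {"name": "arm_command", "arguments": {
  "targets": "0 0 4 0 0 0; 0 0 0 0 0 0"
}}

```text
clock: 4.92
position: [0.5236, -0.3519, 0.031]
ee_rot: [0.734, 0.643, 0.143, 0.163]
ft_force: [0.4, 0.2, 0.7]
grip_width: 0.584
```

>>> {"name": "arm_command", "arguments": {
  "targets": "0 0 0 0 0 0; 0 0 0 0 0 0; 0 0 0 0 0 0; 0 0 0 0 0 0; 0 0 0 0 0 0",
  "grip": 10,
  "squeeze": 40
}}

```text
clock: 5.55
position: [0.5236, -0.3521, 0.0314]
ee_rot: [0.734, 0.643, 0.143, 0.163]
ft_force: [-3.6, 2.2, 5.9]
grip_width: 0.289
```

Run:
```python
from look import *
st(); p,r,o=cur()
look("a4",[p+r.apply([0,0,-.018])]+[p+r.apply([0,y,z]) for y in(-.013,.013) for z in (-.018,)])
st()
```

```text
5.55 [ 0.5236 -0.3521  0.0314] [[0.131, 0.991, 0.001], [0.898, -0.119, 0.423], [0.42, -0.055, -0.906]] q [ 0.9718  0.3206 -0.3721  1.9872 -0.2037  0.4777  0.6711] F [-3.5943  2.2156  5.92  ] g 24.65741420130999
side crop origin 260 316 scale 6
top crop origin 384 216 scale 6
5.65 [ 0.5236 -0.3521  0.0314] [[0.131, 0.991, 0.001], [0.898, -0.119, 0.423], [0.42, -0.055, -0.906]] q [ 0.9718  0.3206 -0.3721  1.9872 -0.2037  0.4778  0.6711] F [-3.5262  1.5976  5.3147] g 24.265913025181778
```

View pics/a4_side.png

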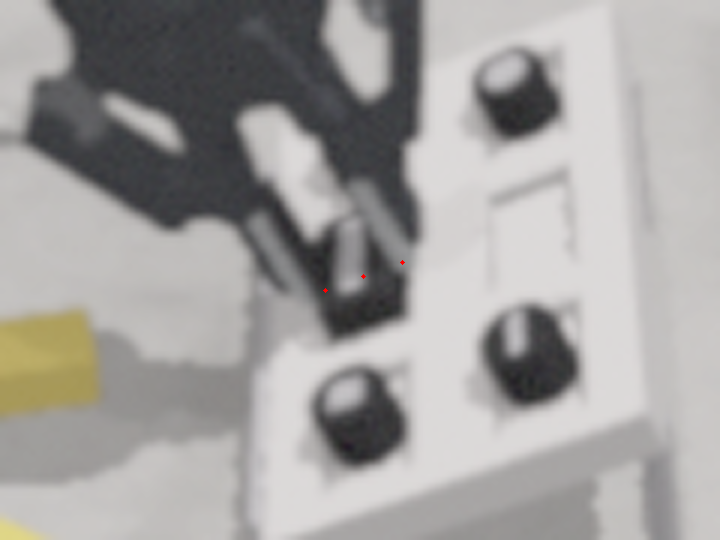

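>>> {"name": "arm_command", "arguments": {
  "targets": "0 0 -5 0 0 0; 0 0 -10 0 0 0; 0 0 -20 0 0 0; 0 0 -25 0 0 0; 0 0 0 0 0 0"
}}

```text
clock: 6.28
position: [0.4986, -0.3499, 0.0878]
ee_rot: [0.734, 0.643, 0.143, 0.165]
ft_force: [-0.2, -0.9, -1.4]
grip_width: 0.289
```

Run:
```python
from look import *
st(); p,r,o=cur()
look("a5",[p+r.apply([0,0,-.018])]+[p+r.apply([0,y,z]) for y in(-.013,.013) for z in (-.018,)])
st()
```

```text
6.275 [ 0.4986 -0.3499  0.0878] [[0.132, 0.991, -0.002], [0.897, -0.119, 0.425], [0.422, -0.058, -0.905]] q [ 1.0285  0.1922 -0.3908  2.0008 -0.2544  0.5929  0.7111] F [-0.1664 -0.8871 -1.449 ] g 24.652528570277063
side crop origin 245 292 scale 6
top crop origin 389 222 scale 6
6.375 [ 0.4984 -0.3489  0.0857] [[0.131, 0.991, 0.0], [0.898, -0.119, 0.423], [0.42, -0.055, -0.906]] q [ 1.0275  0.1953 -0.3908  2.0018 -0.2539  0.5919  0.7107] F [-0.1595 -0.5944 -0.8754] g 24.438826640030047
```

View pics/a5_side.png

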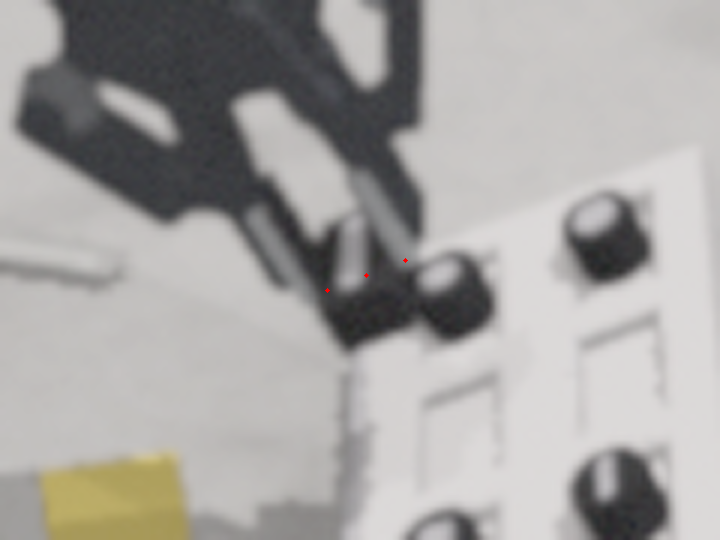

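View pics/a5_top.png

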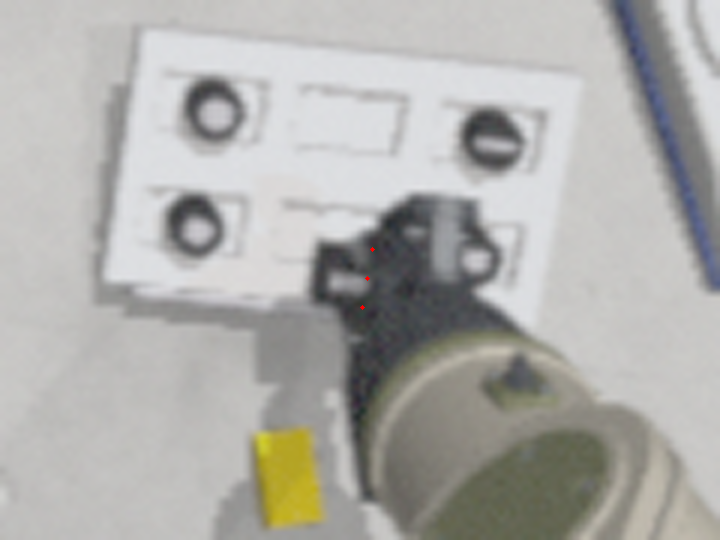

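Run:
```python
from p import *
n=np.array([-np.sin(a)*np.cos(QT[2]),-np.sin(a)*np.sin(QT[2]),np.cos(a)])
print("h grasp",(np.array([.5236,-.3521,.0314])-face(0,0,0))@n)
p0=np.array([.4984,-.3493,.0862]);r0=cur()[1]
v=np.array([.56,-.17,.13])
plan(v,rot(-.04,.2),5,p0,r0)
plan(np.array([STG[0],STG[1],.075]),rot(SY,0),5,v,rot(-.04,.2))
```

```text
h grasp -0.015437732105928156
total mm 194.58029191056326 rot 0.2543097986627431
37.2 10.5 -4.7 0.047 0.006 -0.017; 
37 10.9 -5.1 0.048 0.005 -0.018; 
36.8 11.3 -5.3 0.047 0.006 -0.017; 
36.7 11.7 -5.7 0.048 0.006 -0.018; 
36.5 12.1 -6.1 0.047 0.005 -0.017; 
total mm 208.18667104308093 rot 0.21320819126670879
38.7 8.3 12.9 0.04 0.001 -0.015; 
38.6 9.3 12.6 0.04 0.002 -0.015; 
38.4 10.4 12.3 0.04 0.001 -0.014; 
38.2 11.5 11.8 0.04 0.002 -0.015; 
38.1 12.5 11.5 0.04 0.001 -0.015;
```

>>> {"name": "arm_command", "arguments": {
  "targets": "37 10.5 -5 0.047 0.006 -0.017; 37 11 -5 0.047 0.006 -0.017; 37 11.5 -5.5 0.047 0.006 -0.017; 36.5 11.5 -5.5 0.047 0.006 -0.018; 36.5 12 -6 0.047 0.006 -0.018"
}}

```text
clock: 7.0
position: [0.5601, -0.1682, 0.1292]
ee_rot: [0.717, 0.69, 0.07, 0.071]
ft_force: [1.1, 0.4, -0.5]
grip_width: 0.287
```

>>> {"name": "arm_command", "arguments": {
  "targets": "38.5 8.5 13 0.04 0.001 -0.015; 38.5 9.5 12.5 0.04 0.001 -0.015; 38.5 10.5 12.5 0.04 0.001 -0.015; 38 11.5 12 0.04 0.001 -0.015; 38 12.5 11.5 0.04 0.001 -0.015"
}}

```text
clock: 7.62
position: [0.6216, 0.0227, 0.0733]
ee_rot: [0.694, 0.72, -0.0, -0.0]
ft_force: [1.2, -0.9, -0.3]
grip_width: 0.288
```

>>> {"name": "arm_command", "arguments": {
  "targets": "0 0 0 0 0 0; 0 0 0 0 0 0"
}}

```text
clock: 7.88
position: [0.6212, 0.021, 0.0738]
ee_rot: [0.694, 0.72, 0.0, 0.0]
ft_force: [-0.4, -0.9, 0.5]
grip_width: 0.287
```

Run:
```python
from look import *
st(); p,r,o=cur()
look("a6",[p+r.apply([0,0,-.0085]),[STG[0],STG[1],.022]]+[p+r.apply([x,y,-.0085]) for y in(-.013,.013) for x in (-.022,.022)])
st()
plan(np.array([STG[0],STG[1],.0165]),rot(SY,0),5)
```

```text
7.875 [0.6212 0.021  0.0738] [[-0.035, 0.999, -0.0], [0.999, 0.035, 0.001], [0.001, -0.0, -1.0]] q [ 0.2979  0.4845 -0.5238  1.6034  0.2619  1.1237 -0.2544] F [-0.3709 -0.9153  0.4655] g 24.502056113603192
side crop origin 285 200 scale 6
top crop origin 245 178 scale 6
7.975 [0.6213 0.0199 0.0745] [[-0.034, 0.999, -0.001], [0.999, 0.034, 0.002], [0.002, -0.001, -1.0]] q [ 0.2993  0.4829 -0.5234  1.6035  0.2619  1.1238 -0.2544] F [-0.0856  0.2496 -0.6355] g 24.547079208332363
total mm 58.065986272596916 rot 0.0021102467519017337
0.3 -0.1 11.6 0 0 -0; 
0.3 -0.1 11.6 0.001 0 -0; 
0.3 -0 11.6 0 0.001 -0; 
0.3 -0.1 11.6 0 -0 -0; 
0.3 -0.1 11.6 0.001 0 -0;
```

View pics/a6_side.png

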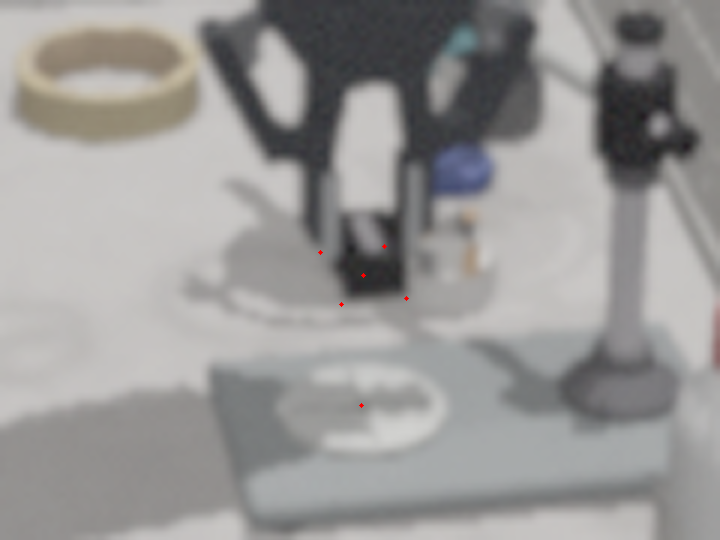

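View pics/a6_top.png

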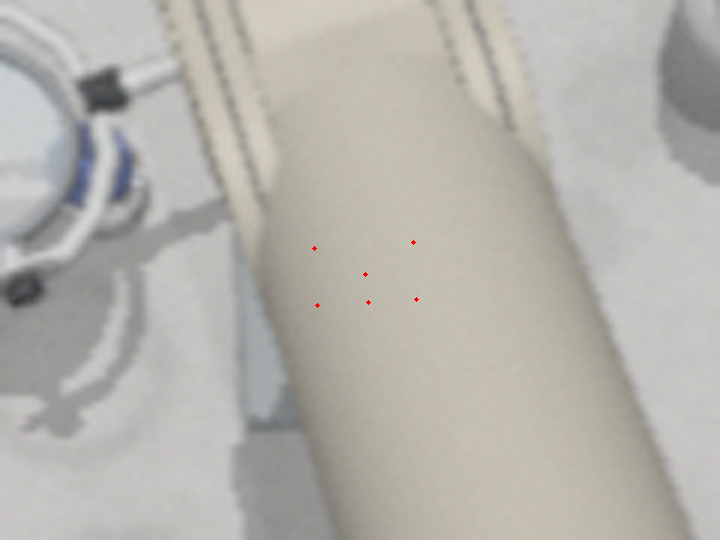

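>>> {"name": "arm_command", "arguments": {
  "targets": "0 0 20 0 0 0; 0.5 0 18 0 0 0; 0.5 0 12 0 0 0; 0 0 5 0 0 0; 0 0 1 0 0 0"
}}

```text
clock: 8.6
position: [0.6216, 0.0223, 0.0186]
ee_rot: [0.694, 0.72, 0.001, 0.001]
ft_force: [0.5, -0.9, -0.0]
grip_width: 0.29
```

>>> {"name": "arm_command", "arguments": {
  "targets": "0 0 1 0 0 0; 0 0 1 0 0 0; 0 0 0 0 0 0"
}}

```text
clock: 8.98
position: [0.6217, 0.0222, 0.017]
ee_rot: [0.694, 0.719, 0.001, 0.001]
ft_force: [1.1, -0.3, -0.4]
grip_width: 0.288
```

>>> {"name": "arm_command", "arguments": {
  "targets": "0 0 1 0 0 0; 0 0 1 0 0 0; 0 0 0 0 0 0"
}}

```text
clock: 9.35
position: [0.6215, 0.0222, 0.0147]
ee_rot: [0.694, 0.72, 0.0, 0.001]
ft_force: [-0.0, 0.6, 0.5]
grip_width: 0.288
```

>>> {"name": "arm_command", "arguments": {
  "targets": "0 0 1 0 0 0; 0 0 1 0 0 0; 0 0 0 0 0 0"
}}

```text
clock: 9.72
position: [0.6217, 0.0222, 0.013]
ee_rot: [0.695, 0.719, 0.001, 0.001]
ft_force: [-0.5, -0.4, 3.6]
grip_width: 0.291
```

Run:
```python
from look import *
st(); p,r,o=cur()
look("a7",[[STG[0],STG[1],.022]],cams=("side",),s=6)
st()
```

```text
9.725 [0.6217 0.0222 0.013 ] [[-0.035, 0.999, -0.001], [0.999, 0.035, 0.002], [0.002, -0.001, -1.0]] q [ 0.2796  0.554  -0.5029  1.6457  0.3035  1.0183 -0.2851] F [-0.4697 -0.3548  3.6493] g 24.84788335359911
side crop origin 284 222 scale 6
9.775 [0.6217 0.0222 0.013 ] [[-0.035, 0.999, -0.001], [0.999, 0.035, 0.002], [0.002, -0.0, -1.0]] q [ 0.2796  0.554  -0.5029  1.6457  0.3035  1.0182 -0.285 ] F [-1.6208  0.3807  3.249 ] g 24.363459871329045
```

View pics/a7_side.png

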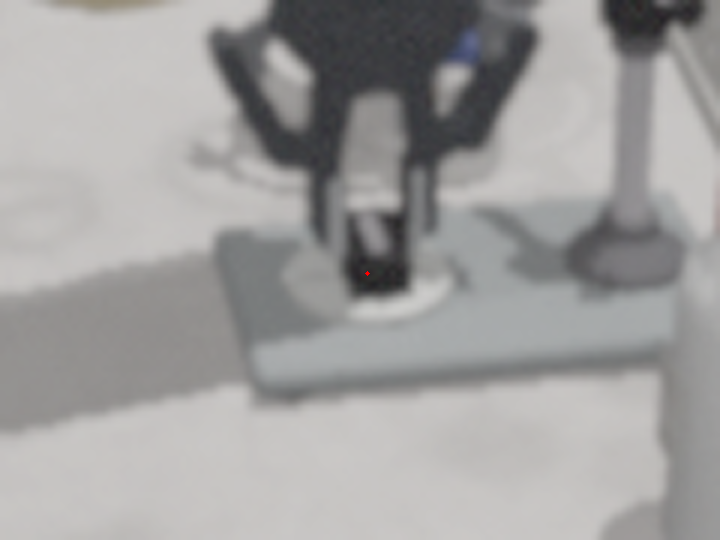

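>>> {"name": "arm_command", "arguments": {
  "targets": "0 0 0 0 0 0; 0 0 0 0 0 0; 0 0 0 0 0 0; 0 0 0 0 0 0",
  "grip": 50
}}

```text
clock: 10.28
position: [0.6216, 0.0222, 0.0127]
ee_rot: [0.695, 0.719, 0.001, 0.001]
ft_force: [-0.1, 0.4, 0.4]
grip_width: 0.586
```

>>> {"name": "arm_command", "arguments": {
  "targets": "0 0 -15 0 0 0; 0 0 -30 0 0 0; 0 0 -50 0 0 0; 0 0 -60 0 0 0; 0 0 0 0 0 0"
}}

```text
clock: 10.9
position: [0.6242, 0.0231, 0.1745]
ee_rot: [0.694, 0.72, 0.004, 0.004]
ft_force: [0.5, 0.2, -0.7]
grip_width: 0.586
```

Run:
```python
from look import *
st(); p,r,o=cur()
C=np.array([STG[0],STG[1],.032]); Rz=R.from_euler('z',SY)
look("a8",[C]+[C+Rz.apply([x,y,.01]) for x in(-.013,.013) for y in(-.022,.022)],s=7,half=(50,40))
st()
```

```text
10.9 [0.6242 0.0231 0.1745] [[-0.036, 0.999, -0.001], [0.999, 0.036, 0.012], [0.012, -0.0, -1.0]] q [ 0.3124  0.3956 -0.548   1.4997  0.2128  1.2938 -0.2216] F [ 0.5143  0.1611 -0.6854] g 50.03937212808932
side crop origin 294 223 scale 7
top crop origin 255 187 scale 7
11.0 [0.6217 0.0223 0.1691] [[-0.035, 0.999, -0.001], [0.999, 0.035, 0.004], [0.004, -0.001, -1.0]] q [ 0.3122  0.3999 -0.5465  1.5056  0.2135  1.2918 -0.222 ] F [-0.1002 -0.297  -0.6422] g 49.72765897285859
```

View pics/a8_side.png

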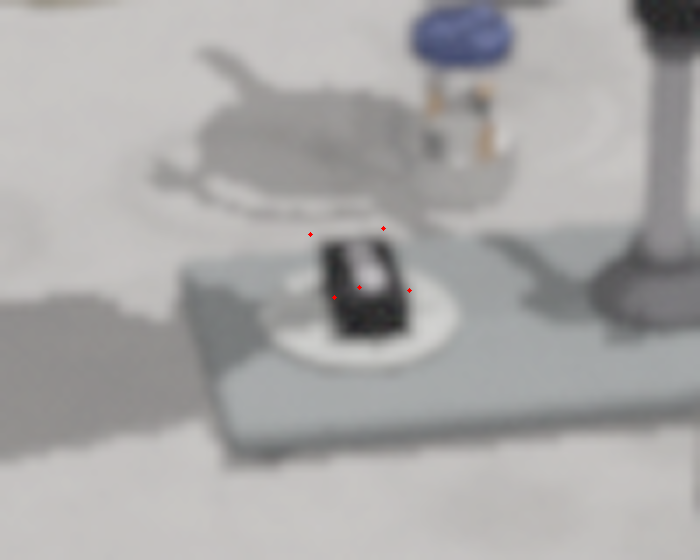

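View pics/a8_top.png

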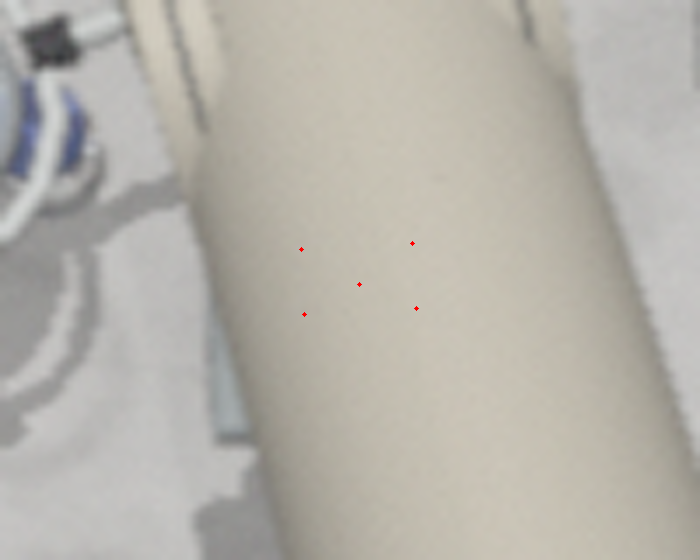

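Run:
```python
exec(open('m.py').read().split("# lens")[0])
tp=cr(195,160,5.7,[(100,298)])[0]; sp=cr(310,170,5,[(138,56)])[0]
print(tp,sp)
for z in(.145,.15,.155): print(atz(T,tp,z),atz(S,sp,z))
print(tri(T,tp,S,sp))
tc=cr(195,160,5.7,[(256,243)])[0]; sc=cr(310,170,5,[(216,110)])[0]
print("lens c",atz(T,tc,.15),tri(T,tc,S,sc))
c=S; k=cv2.resize(c["frame"][165:215,320:385,::-1],None,fx=10,fy=10,interpolation=cv2.INTER_CUBIC); cv2.imwrite("pics/s_h.png",k)
```

```text
tray t [ 0.5416 -0.3528 -0.1277] 0.9380357644336073
tray s [ 0.5417 -0.3569 -0.1323] 0.8050873190654784
tray ts [ 0.5418 -0.3546 -0.1307] 1.5140458156994328
oblong centre [[ 0.5163 -0.3512  0.0483]] top [[ 0.5121 -0.3507  0.0574]]
stand t [0.7281 0.0269 0.0358] 0.9700240498871722
stand s [0.7295 0.0169 0.035 ] 1.512550705654803
stand ts [0.7291 0.0255 0.0431] 2.9142090024460003
stage [[0.6212 0.0209 0.022 ]]
[212.1316 211.8684] [337.2 180.8]
[0.6416 0.2559 0.145 ] [0.6395 0.2732 0.145 ]
[0.6403 0.2548 0.15  ] [0.6377 0.2609 0.15  ]
[0.6391 0.2536 0.155 ] [0.6359 0.2487 0.155 ]
(array([0.6381, 0.2541, 0.1531]), np.float64(0.002836052540024256))
lens c [0.6641 0.1859 0.15  ] (array([0.6661, 0.1862, 0.1478]), np.float64(0.0026912239015803793))
```

View pics/s_h.png

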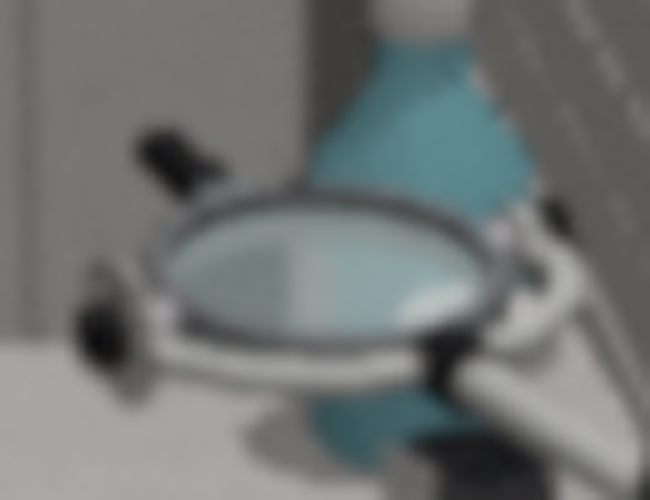

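Run:
```python
from p import *
p0=np.array([.6217,.0223,.169]); r0=rot(SY,0)
v=np.array([.62,.06,.235]); plan(v,rot(.08,0),2,p0,r0)
plan(np.array([.638,.2557,.215]),rot(.375,0),6,v,rot(.08,0))
```

```text
total mm 76.0274950264705 rot 0.04599999999999982
18.9 -0.2 -33 0 0 -0.023; 
18.8 0.2 -33 0 0 -0.023; 
total mm 197.54110964556213 rot 0.2950000000000001
32.3 5.6 3.3 0 0 -0.049; 
31.9 7.2 3.4 0 0 -0.049; 
31.6 8.7 3.3 0 0 -0.05; 
31.1 10.3 3.3 0 0 -0.049; 
30.6 11.8 3.4 0 0 -0.049; 
29.9 13.3 3.3 0 0 -0.049;
```

>>> {"name": "arm_command", "arguments": {
  "targets": "19 0 -33 0 0 -0.023; 19 0 -33 0 0 -0.023; 32.5 5.5 3.5 0 0 -0.049; 32 7 3.5 0 0 -0.049; 31.5 8.5 3 0 0 -0.05"
}}

```text
clock: 11.62
position: [0.6272, 0.1589, 0.2223]
ee_rot: [0.621, 0.784, -0.0, 0.0]
ft_force: [-0.5, -0.3, -0.5]
grip_width: 0.586
```

>>> {"name": "arm_command", "arguments": {
  "targets": "31 10.5 3.5 0 0 -0.049; 30.5 12 3.5 0 0 -0.049; 30 13.5 3 0 0 -0.049; 0 0 0 0 0 0; 0 0 0 0 0 0",
  "grip": 45
}}

```text
clock: 12.25
position: [0.6371, 0.2553, 0.2127]
ee_rot: [0.563, 0.827, -0.0, 0.001]
ft_force: [-0.2, -0.8, 1.1]
grip_width: 0.527
```

Run:
```python
from look import *
st(); p,r,o=cur()
H=np.array([.638,.2557,.153])
look("b1",[H]+[p+r.apply([x,y,-.02]) for y in(-.0225,.0225) for x in(-.011,.011)],s=6)
st()
c=manip.camera("top"); save(c,"pics/b1_full.png")
plan(np.array([.638,.2557,.123]),rot(.375,0),4)
```

```text
12.25 [0.6371 0.2553 0.2127] [[-0.367, 0.93, -0.002], [0.93, 0.367, -0.0], [0.001, -0.002, -1.0]] q [-0.0244  0.5467 -0.6507  1.2427  0.3242  1.4547 -0.2645] F [-0.1503 -0.753   1.1204] g 45.0238491572735
side crop origin 277 135 scale 6
top crop origin 151 167 scale 6
12.35 [0.6376 0.2546 0.2134] [[-0.366, 0.931, -0.002], [0.931, 0.366, 0.001], [0.002, -0.001, -1.0]] q [-0.0235  0.5459 -0.6505  1.2423  0.3242  1.4547 -0.2645] F [-0.2256 -2.0238 -0.4771] g 44.783501499095316
total mm 90.61015296948194 rot 0.0023822847139711974
0.2 0.2 22.7 0 0 -0; 
0.3 0.1 22.6 0.001 0.001 -0; 
0.2 0.2 22.7 0 0 -0; 
0.2 0.2 22.6 0 0.001 -0.001;
```

View pics/b1_side.png

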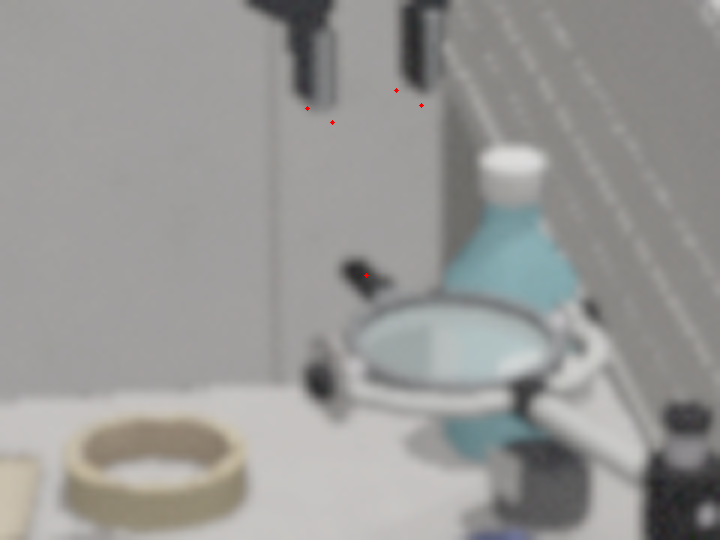

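View pics/b1_full.png

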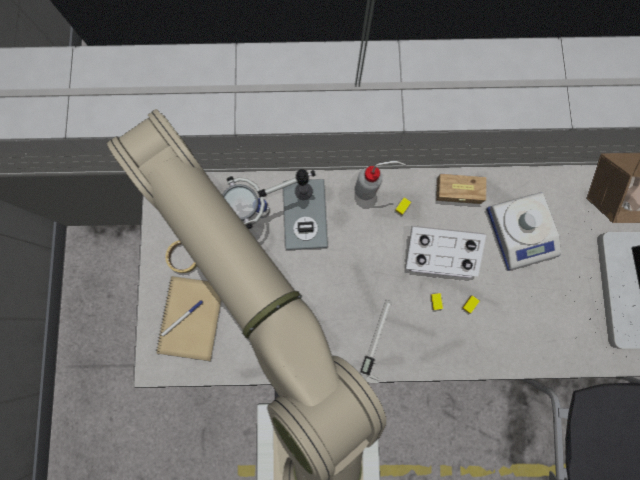

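>>> {"name": "arm_command", "arguments": {
  "targets": "0.5 0 30 0 0 0; 0 0.5 30 0 0 0; 0 0 20 0 0 0; 0 0 10 0 0 0; 0 0 0 0 0 0"
}}

```text
clock: 13.02
position: [0.6377, 0.2566, 0.1237]
ee_rot: [0.562, 0.827, 0.0, 0.001]
ft_force: [-0.5, 0.5, 0.1]
grip_width: 0.528
```

Run:
```python
from look import *
st(); p,r,o=cur()
H=np.array([.638,.2557,.153])
look("b2",[H]+[p+r.apply([x,y,-.02]) for y in(-.0225,.0225) for x in(-.011,.011)],s=6,cams=("side",))
```

```text
13.025 [0.6377 0.2566 0.1237] [[-0.367, 0.93, -0.001], [0.93, 0.367, 0.001], [0.002, -0.001, -1.0]] q [-0.0215  0.6019 -0.6352  1.356   0.3579  1.2968 -0.2917] F [-0.5402  0.4966  0.1417] g 45.06137286012747
side crop origin 277 135 scale 6
```

View pics/b2_side.png

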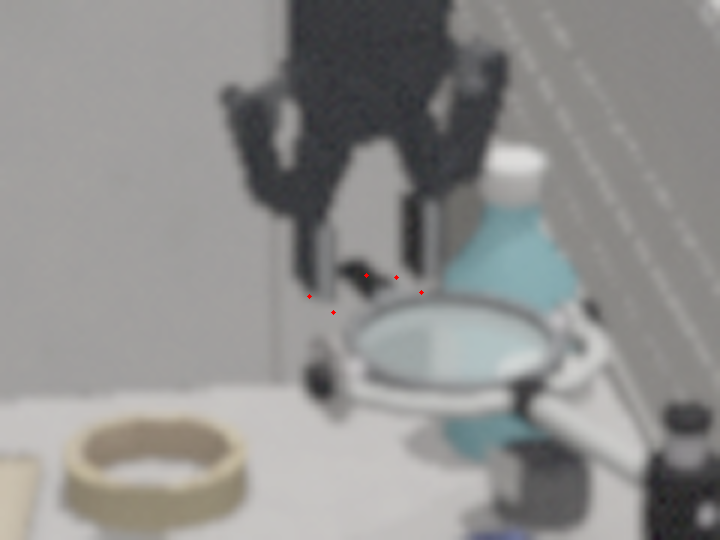

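>>> {"name": "arm_command", "arguments": {
  "targets": "0 0 5 0 0 0; 0 0 0 0 0 0"
}}

```text
clock: 13.32
position: [0.6378, 0.2568, 0.1188]
ee_rot: [0.562, 0.827, 0.0, 0.001]
ft_force: [-0.3, 0.1, -0.6]
grip_width: 0.527
```

>>> {"name": "arm_command", "arguments": {
  "targets": "0 0 0 0 0 0; 0 0 0 0 0 0; 0 0 0 0 0 0; 0 0 0 0 0 0; 0 0 0 0 0 0",
  "grip": 5,
  "squeeze": 30
}}

```text
clock: 13.95
position: [0.6378, 0.2569, 0.1189]
ee_rot: [0.562, 0.827, 0.001, 0.001]
ft_force: [0.0, -0.6, 1.7]
grip_width: 0.139
```

Run:
```python
from look import *
st(); p,r,o=cur()
H=np.array([.638,.2557,.153])
look("b3",[H],s=6,cams=("side",))
st()
```

```text
13.95 [0.6378 0.2569 0.1189] [[-0.367, 0.93, -0.001], [0.93, 0.367, 0.002], [0.002, -0.0, -1.0]] q [-0.022   0.6055 -0.634   1.3612  0.3602  1.2881 -0.2935] F [ 0.049  -0.6131  1.7448] g 11.874955271254667
side crop origin 277 135 scale 6
14.0 [0.6378 0.2569 0.1189] [[-0.367, 0.93, -0.001], [0.93, 0.367, 0.002], [0.002, -0.0, -1.0]] q [-0.022   0.6055 -0.634   1.3612  0.3602  1.2881 -0.2935] F [-0.2566  0.6873  3.009 ] g 11.984326577697033
```

View pics/b3_side.png

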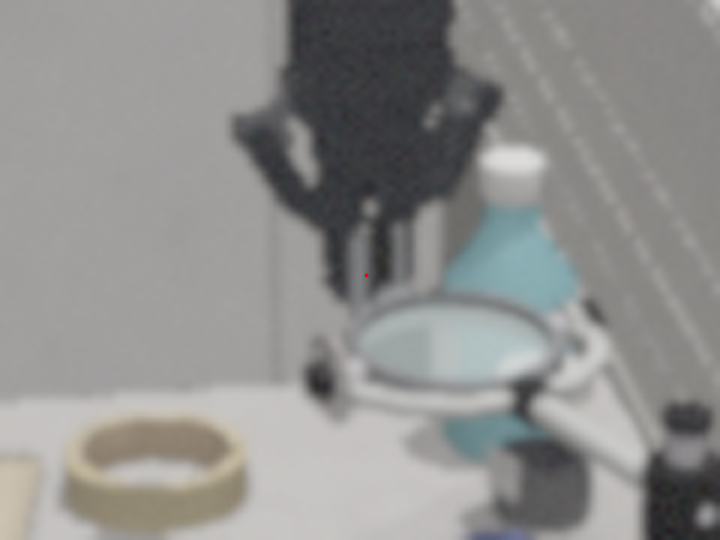

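>>> {"name": "arm_command", "arguments": {
  "targets": "-0.8 -20.4 0 0 0 -0.082; -0.8 -20.4 0 0 0 -0.082; -0.9 -20.4 0 0 0 -0.082; -0.8 -20.4 0 0 0 -0.082; 0 0 0 0 0 0"
}}

```text
clock: 14.62
position: [0.5673, 0.2146, 0.1187]
ee_rot: [0.42, 0.908, -0.0, 0.001]
ft_force: [-1.8, 1.0, 0.5]
grip_width: 0.141
```

```bash
cat > sw.py <<'E'
from look import *
st(); p,r,o=cur()
d=p[:2]-POST; print("R",np.linalg.norm(d),"sw from TCP",np.pi+SY-np.arctan2(d[1],d[0])%(2*np.pi),"tool x ang sw",np.pi+SY-np.arctan2(r.as_matrix()[1,0],r.as_matrix()[0,0])%(2*np.pi))
E
python3 sw.py; python3 -c "
from look import *
look('b4',[[.6,.2,.14]],s=5,half=(70,55),cams=('side',))"
```

```text
14.625 [0.5673 0.2146 0.1187] [[-0.647, 0.762, -0.002], [0.762, 0.647, 0.001], [0.002, -0.001, -1.0]] q [ 0.1364  0.4564 -0.7374  1.5959  0.3236  1.2139  0.0401] F [-1.7958  0.9641  0.5166] g 12.063487876980727
R 0.24918186847568563 sw from TCP 0.8984274870349447 tool x ang sw 0.9006950680734827
side crop origin 256 138 scale 5
```

View pics/b4_side.png

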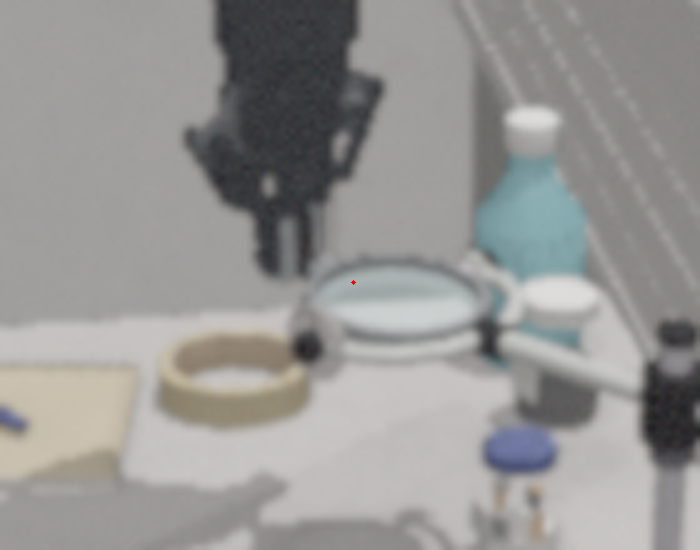

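>>> {"name": "arm_command", "arguments": {
  "targets": "-0.8 -20.4 0 0 0 -0.082; -0.8 -20.4 0 0 0 -0.082; -0.9 -20.4 0 0 0 -0.082; -0.8 -20.4 0 0 0 -0.082; -0.9 -20.4 0 0 0 -0.082"
}}

```text
clock: 15.3
position: [0.5058, 0.1356, 0.1187]
ee_rot: [0.225, 0.974, 0.001, 0.001]
ft_force: [0.5, 1.3, 1.8]
grip_width: 0.139
```

>>> {"name": "arm_command", "arguments": {
  "targets": "-0.8 -20.4 0 0 0 -0.082; -0.8 -20.4 0 0 0 -0.082; -0.9 -20.4 0 0 0 -0.082; -0.8 -20.4 0 0 0 -0.082; 0 0 0 0 0 0"
}}

```text
clock: 15.92
position: [0.4821, 0.0562, 0.1184]
ee_rot: [0.065, 0.998, -0.0, 0.0]
ft_force: [-4.2, 0.9, 1.3]
grip_width: 0.143
```

```bash
python3 sw.py
```

```text
15.925 [0.4821 0.0562 0.1184] [[-0.992, 0.13, -0.001], [0.13, 0.992, -0.001], [0.001, -0.001, -1.0]] q [ 0.5971  0.1923 -0.8707  1.8994  0.1638  1.1223  1.1046] F [-4.2104  0.8939  1.2974] g 12.238976543934465
R 0.24890831514725367 sw from TCP 0.15956411545329585 tool x ang sw 0.1643472022999699
```

>>> {"name": "arm_command", "arguments": {
  "targets": "-0.8 -20 0 0 0 -0.08; -0.8 -20 0 0 0 -0.08; 0 0 0 0 0 0; 0 0 0 0 0 0"
}}

```text
clock: 16.42
position: [0.4804, 0.018, 0.1185]
ee_rot: [-0.015, 1.0, -0.0, 0.001]
ft_force: [-3.9, -1.3, 1.5]
grip_width: 0.141
```

```bash
python3 sw.py; python3 -c "
from look import *
look('b5',[[.55,.02,.14]],s=5,half=(70,55),cams=('side','top'))"
```

```text
16.425 [0.4804 0.018  0.1185] [[-1.0, -0.03, -0.002], [-0.03, 1.0, -0.0], [0.002, -0.0, -1.0]] q [ 0.6774  0.1772 -0.8665  1.9113  0.1505  1.1177  1.3535] F [-3.8804 -1.3097  1.469 ] g 12.037104011459622
R 0.24873256360356516 sw from TCP 0.0056723914441003664 tool x ang sw 0.003988447006153084
side crop origin 244 170 scale 5
top crop origin 235 190 scale 5
```

View pics/b5_side.png

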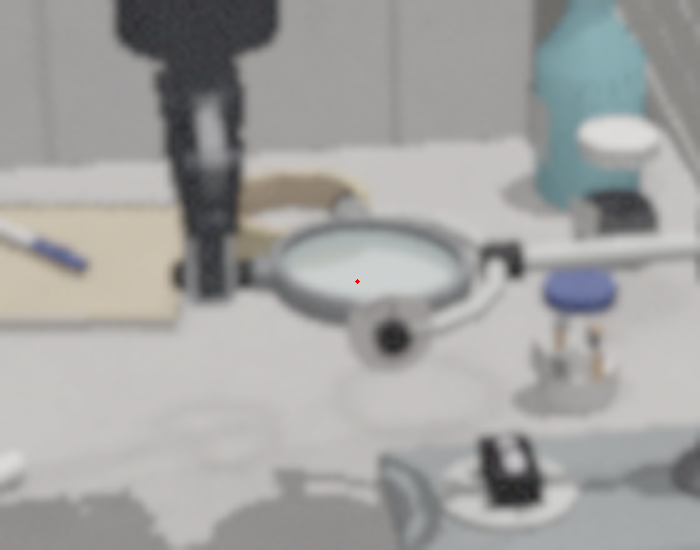

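View pics/b5_top.png

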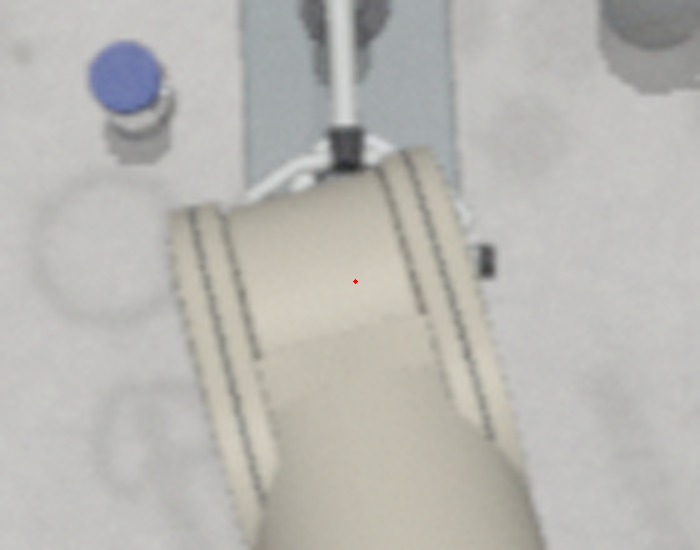

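>>> {"name": "arm_command", "arguments": {
  "targets": "-1.7 0 4.5 0 -0.06 0; -1.7 0 4.5 0 -0.06 0; -1.7 0 4.5 0 -0.06 0; -1.8 0 4.5 0 -0.06 0; -1.7 0 4.5 0 -0.06 0"
}}

```text
clock: 17.15
position: [0.4916, 0.0182, 0.0973]
ee_rot: [-0.016, 0.988, 0.002, 0.151]
ft_force: [-4.3, 2.9, 2.0]
grip_width: 0.142
```

```bash
python3 sw.py; python3 -c "
from look import *
look('b6',[[.53,.02,.13]],s=6,half=(60,45),cams=('side',))"
```

```text
17.15 [0.4916 0.0182 0.0973] [[-0.954, -0.03, -0.299], [-0.032, 1.0, -0.0], [0.299, 0.009, -0.954]] q [ 0.7589 -0.0536 -0.8773  2.1702 -0.0205  0.703   1.492 ] F [-4.341   2.8878  2.0443] g 12.108696304217412
R 0.23753817812883704 sw from TCP 0.0054713066029346 tool x ang sw 0.0023392214228263875
side crop origin 246 185 scale 6
```

View pics/b6_side.png

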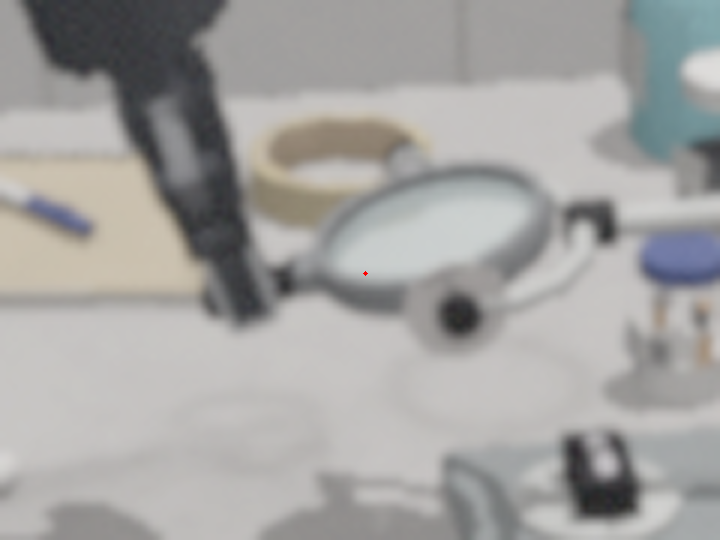

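>>> {"name": "arm_command", "arguments": {
  "targets": "-1.7 0 4.5 0 -0.06 0; -1.7 0 4.5 0 -0.06 0; -1.7 0 4.5 0 -0.06 0; 0 0 0 0 0 0"
}}

```text
clock: 17.7
position: [0.501, 0.0184, 0.0866]
ee_rot: [-0.016, 0.971, 0.004, 0.239]
ft_force: [-1.8, 0.1, 0.5]
grip_width: 0.138
```

```bash
python3 sw.py; python3 -c "
from look import *
look('b7',[[.54,.02,.13]],s=10,half=(38,28),cams=('side',))"
```

```text
17.7 [0.501  0.0184 0.0866] [[-0.886, -0.029, -0.463], [-0.032, 0.999, -0.001], [0.463, 0.014, -0.886]] q [ 0.7421 -0.1405 -0.8537  2.3147 -0.1376  0.4421  1.5805] F [-1.817   0.0952  0.4947] g 11.793410739462061
R 0.22808380413520277 sw from TCP 0.0049153800800358916 tool x ang sw 0.0016702309691121187
side crop origin 272 201 scale 10
```

View pics/b7_side.png

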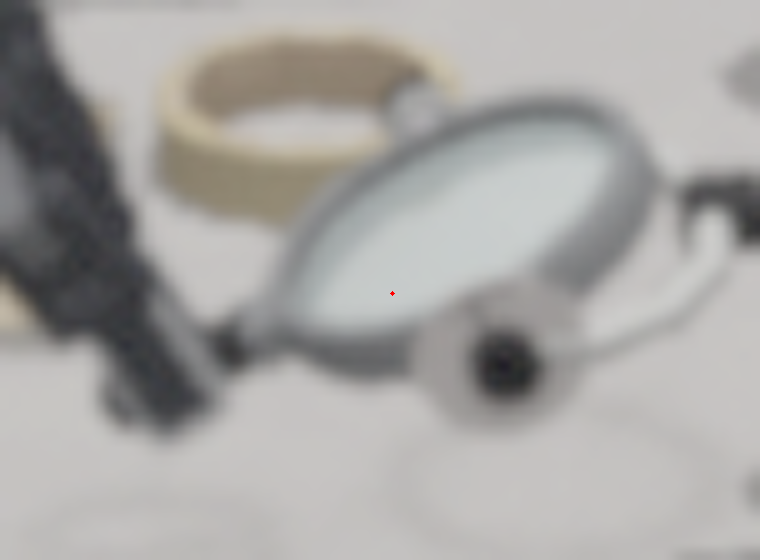

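```bash
cat > ov.py <<'E'
from look import *
def lens(sw,ti,p):
    c,sn=np.cos(ti),np.sin(ti); x,y,z=p
    X=c*x-sn*z-.173; Z=sn*x+c*z+.145
    C,N=np.cos(-sw),np.sin(-sw); q=np.array([C*X-N*y,N*X+C*y,Z])
    C,N=np.cos(SY),np.sin(SY)
    return np.array([POST[0]+C*q[0]-N*q[1],POST[1]+N*q[0]+C*q[1],q[2]])
def draw(pkl,cam,x0,y0,w,h,s,tilts,sw,out,shift=(0,0)):
    c=pickle.load(open(pkl,"rb"))[cam]; im=c["frame"][:,:,::-1].astype(float)
    im=np.clip(255*(im/255)**.6,0,255).astype(np.uint8)
    k=cv2.resize(im[y0:y0+h,x0:x0+w],None,fx=s,fy=s,interpolation=cv2.INTER_CUBIC)
    cols=[(0,0,255),(0,255,0),(255,0,0)]
    for ti,col in zip(tilts,cols):
        t=np.linspace(0,2*np.pi,90)
        for rr,z in ((.0485,.008),(.0415,.008)):
            u=proj(c,[lens(sw,ti,(rr*np.cos(a_),rr*np.sin(a_),z)) for a_ in t])+shift
            cv2.polylines(k,[((u-[x0,y0]+.5)*s).astype(int).reshape(-1,1,2)],True,col,1)
        u=proj(c,[lens(sw,ti,(-.05,0,0)),lens(sw,ti,(-.09,0,0))])+shift
        cv2.polylines(k,[((u-[x0,y0]+.5)*s).astype(int).reshape(-1,1,2)],False,col,1)
    cv2.imwrite(out,k)
E
python3 -c "
from ov import *
draw('b7.pkl','side',272,196,80,60,10,(.3,.4,.5),0.003,'pics/ov7.png')"
```

```text
(no output)
```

View pics/ov7.png

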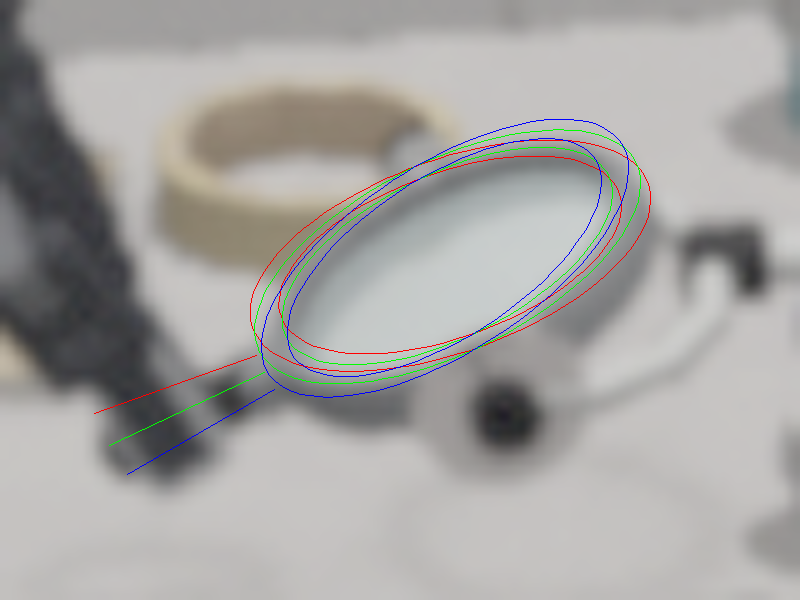

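>>> {"name": "arm_command", "arguments": {
  "targets": "-1.7 0 4.5 0 -0.06 0; 0 0 3 0 0 0; 0 0 0 0 0 0"
}}

```text
clock: 18.12
position: [0.5059, 0.0184, 0.0804]
ee_rot: [-0.015, 0.964, 0.004, 0.266]
ft_force: [-4.5, 0.8, -0.8]
grip_width: 0.142
```

```bash
python3 sw.py; python3 -c "
from ov import *
look('b8',[[.54,.02,.13]],s=10,half=(38,28),cams=('side',))
draw('b8.pkl','side',272,196,80,60,10,(.42,.52,.62),0.003,'pics/ov8.png',(1.5,2.5))"
```

```text
18.125 [0.5059 0.0184 0.0804] [[-0.858, -0.027, -0.513], [-0.032, 0.999, 0.0], [0.513, 0.016, -0.858]] q [ 0.7401 -0.1418 -0.8584  2.358  -0.1507  0.3429  1.5881] F [-4.5189  0.7535 -0.794 ] g 12.138416176835959
R 0.22323283381416303 sw from TCP 0.0042275783823595425 tool x ang sw 0.0020878375991593145
side crop origin 272 201 scale 10
```

View pics/ov8.png

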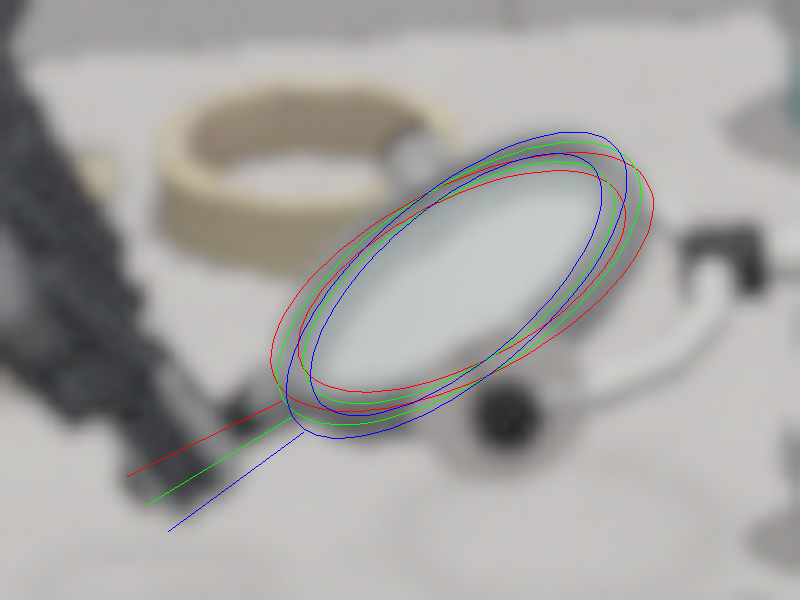

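View pics/b8_side.png

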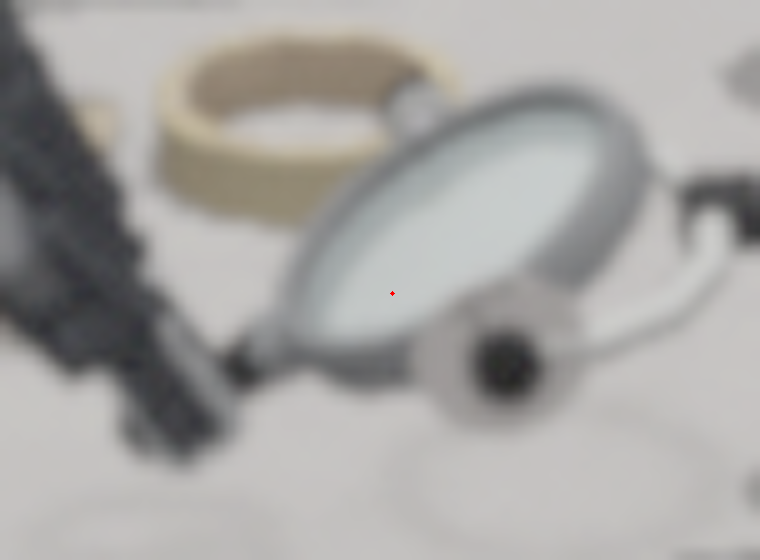

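```bash
cat > fit.py <<'E'
from ov import *
from scipy.optimize import least_squares
c=pickle.load(open('b8.pkl','rb'))['side']
s=10;o=np.array([272,201])
pts=o+(np.array([(283,310),(300,262),(345,200),(400,153),(480,103),(555,82),(605,92)])+.5)/s-.5
knob=o+(np.array([505,365])+.5)/s-.5; tip=o+(np.array([128,412])+.5)/s-.5
t=np.linspace(0,2*np.pi,720)
def curve(ti): return proj(c,[lens(.003,ti,(.0485*np.cos(a_),.0485*np.sin(a_),.008)) for a_ in t])
def res(v,useTip=True):
    cu=curve(v[0])+v[1:]
    d=[np.min(np.linalg.norm(cu-p,axis=1)) for p in pts]
    k=(proj(c,lens(.003,v[0],(0,-.072,0)))[0]+v[1:]-knob)
    h=(proj(c,lens(.003,v[0],(-.09,0,0)))[0]+v[1:]-tip)
    return np.r_[d,k,h] if useTip else np.r_[d,k]
for u in(True,False):
    f=least_squares(lambda v:res(v,u),[.5,1,2]); print(f.x,f.fun.round(2))
for ti in (.45,.5,.55,.6):
    f=least_squares(lambda v:res(np.r_[ti,v],False),[1,2]); print(ti,f.cost)
E
python3 fit.py
```

```text
[0.4456 1.8387 0.8746] [0.56 1.49 1.13 0.76 0.11 0.27 0.63 2.1  1.75 0.7  0.5 ]
[0.6027 0.6952 1.5137] [0.48 0.25 0.16 0.46 0.56 0.81 0.55 0.96 2.38]
0.45 5.992118451510782
0.5 5.040286182559311
0.55 4.461305635087744
0.6 4.207746340872656
```

>>> {"name": "arm_command", "arguments": {
  "targets": "0 0 0 0 0 0; 0 0 0 0 0 0; 0 0 0 0 0 0; 0 0 0 0 0 0",
  "grip": 45
}}

```text
clock: 18.68
position: [0.5063, 0.018, 0.0809]
ee_rot: [-0.015, 0.963, 0.004, 0.268]
ft_force: [-0.6, 0.2, -0.1]
grip_width: 0.529
```

>>> {"name": "arm_command", "arguments": {
  "targets": "0 0 -15 0 0 0; 0 0 -30 0 0 0; 0 0 -40 0 0 0; 0 0 -40 0 0 0; 0 0 0 0 0 0"
}}

```text
clock: 19.3
position: [0.449, 0.0186, 0.1796]
ee_rot: [-0.018, 0.963, 0.004, 0.27]
ft_force: [0.2, 0.4, -0.4]
grip_width: 0.527
```

```bash
python3 sw.py; python3 -c "
from ov import *
look('b9',[[.54,.02,.13]],s=10,half=(38,28),cams=('side','top'))
c=pickle.load(open('b9.pkl','rb'))['top']; save(c,'pics/b9_full.png')"
```

```text
19.3 [0.449  0.0186 0.1796] [[-0.854, -0.034, -0.519], [-0.037, 0.999, -0.003], [0.519, 0.017, -0.855]] q [ 0.3901 -0.4797 -0.4653  2.3686 -0.2907  0.6729  1.6999] F [ 0.2023  0.3603 -0.3985] g 45.01233743008493
R 0.280080168818942 sw from TCP 0.011159361593952255 tool x ang sw -0.005265126414625065
side crop origin 272 201 scale 10
top crop origin 267 222 scale 10
```

View pics/b9_side.png

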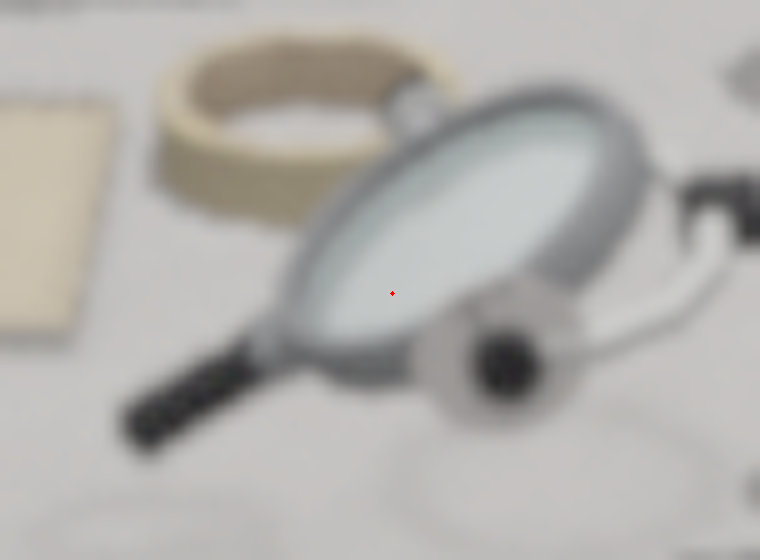

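View pics/b9_full.png

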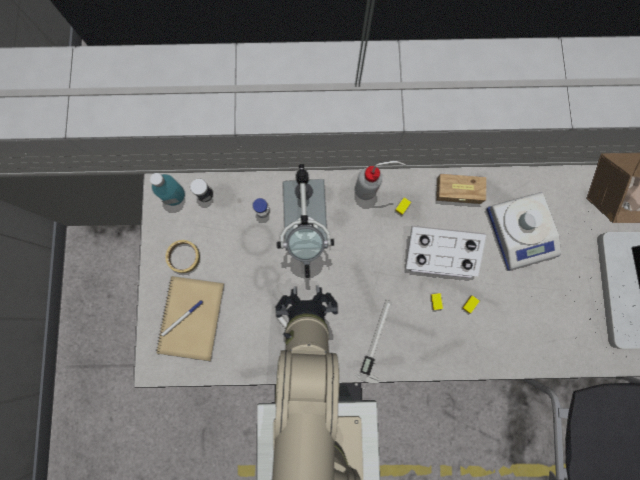

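View pics/b9_top.png

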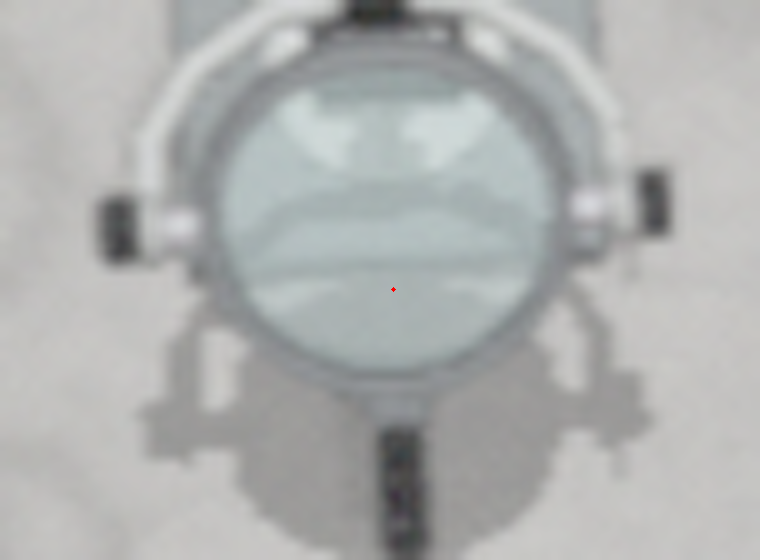

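Run:
```python
import pickle,cv2
c=pickle.load(open('b9.pkl','rb'))['top']
cv2.imwrite('pics/b9_t.png',cv2.resize(c["frame"][160:290,260:350,::-1],None,fx=4.6,fy=4.6,interpolation=cv2.INTER_CUBIC))
```

```text
(no output)
```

View pics/b9_t.png

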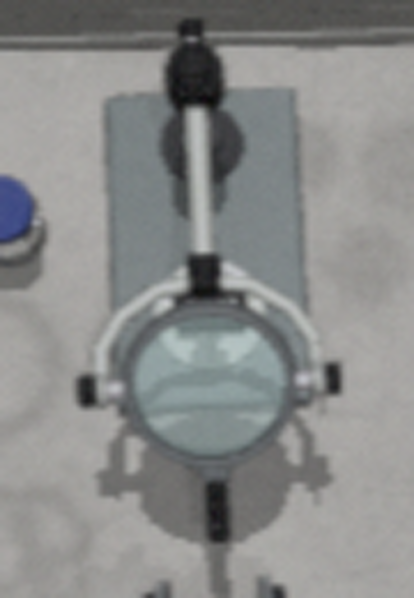

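```bash
cat > fit2.py <<'E'
from ov import *
from scipy.optimize import least_squares
D=pickle.load(open('b9.pkl','rb')); S,T=D['side'],D['top']
f=lambda o,s,p:np.array(o)+(np.array(p,float)+.5)/s-.5
rim=f((272,201),10,[(283,310),(300,262),(345,200),(400,153),(480,103),(555,82),(605,92)])
knob=f((272,201),10,(507,365)); hS=f((272,201),10,[(250,358),(137,425)])
kT=f((267,222),10,[(118,230),(655,202)]); hT=f((267,222),10,(401,430)); tipT=f((260,160),4.6,(218,540))
t=np.linspace(0,2*np.pi,360)
def res(v,parts="rkhT"):
    sw,ti=v[:2]; a,b=v[2:4],v[4:6]; out=[]
    L=lambda p:lens(sw,ti,p)
    if "r" in parts:
        cu=proj(S,[L((.0485*np.cos(q),.0485*np.sin(q),.008)) for q in t])+a
        out+= [np.min(np.linalg.norm(cu-p,axis=1)) for p in rim]
    if "k" in parts: out+=list(proj(S,L((0,-.072,0)))[0]+a-knob)
    if "h" in parts: out+=list((proj(S,[L((-.05,0,0)),L((-.09,0,0))])+a-hS).ravel())
    out+=list((proj(T,[L((0,.068,0)),L((0,-.068,0))])+b-kT).ravel())
    out+=list(proj(T,L((-.05,0,0)))[0]+b-hT)+list(proj(T,L((-.09,0,0)))[0]+b-tipT)
    out+=list(np.r_[a,b]*.3)
    return np.array(out)
for parts in("rkh","kh","rh","h"):
    o=least_squares(lambda v:res(v,parts),[0,.5,0,0,0,0]); print(parts,o.x,o.fun.round(1))
E
python3 fit2.py
```

```text
rkh [0.0172 0.4892 1.014  1.7738 0.7168 0.745 ] [ 1.4  1.5  1.   0.6  0.1  0.3  0.3  0.5  2.2  3.2 -0.9 -0.3  0.7 -0.
  0.4  0.5  1.2 -0.4 -1.9 -0.1  0.3  0.3  0.5  0.2  0.2]
kh [-0.0026  0.5177 -0.7756 -0.1044 -0.8373  0.9625] [-0.5  1.   1.9 -1.5 -1.4  0.6 -0.2  1.1  0.3  0.8 -0.3 -2.   0.3 -0.
 -0.2 -0.  -0.3  0.3]
rh [0.0082 0.4743 1.1521 1.8481 0.0059 0.7027] [ 1.3  1.4  0.7  0.3  0.5  0.7  0.1  3.2 -0.7 -0.4  0.8 -0.1  0.6  0.4
  0.9 -0.3 -1.9  0.1  0.4  0.3  0.6  0.   0.2]
h [ 0.0045  0.4794 -0.3619  1.477  -0.2827  0.7407] [ 1.8 -0.8 -1.8  0.7 -0.1  0.7  0.3  0.8 -0.3 -1.9  0.1  0.3 -0.1  0.4
 -0.1  0.2]
```

```bash
cat >> fit2.py <<'E'
print("tip",tri(S,hS[1],T,tipT),"base",tri(S,hS[0],T,hT),"knobR",tri(S,knob,T,kT[1]))
for _ in range(2):
  for n in("side","top"):
    c=manip.camera(n)
    for nm in("lens_handle","lens_centre","oblong_mount_centre","stage_centre"):
        for d in manip.search_frame(c,nm)[:2]:
            p=cam2w(c,d["xyz"]); print(n,nm,round(d["p"],2),p,proj(c,p)[0].round())
E
python3 fit2.py | tail -30
```

```text
rh [0.0082 0.4743 1.1521 1.8481 0.0059 0.7027] [ 1.3  1.4  0.7  0.3  0.5  0.7  0.1  3.2 -0.7 -0.4  0.8 -0.1  0.6  0.4
  0.9 -0.3 -1.9  0.1  0.4  0.3  0.6  0.   0.2]
h [ 0.0045  0.4794 -0.3619  1.477  -0.2827  0.7407] [ 1.8 -0.8 -1.8  0.7 -0.1  0.7  0.3  0.8 -0.3 -1.9  0.1  0.3 -0.1  0.4
 -0.1  0.2]
tip (array([0.4775, 0.0188, 0.1004]), np.float64(0.0040002853272347455)) base (array([0.5061, 0.0188, 0.1161]), np.float64(0.0007528468659246787)) knobR (array([ 0.5587, -0.0466,  0.1441]), np.float64(0.000413062411802715))
side lens_handle 0.64 [0.5496 0.0108 0.1431] [315. 226.]
side lens_centre 0.59 [0.5514 0.0129 0.1417] [316. 226.]
side lens_centre 0.43 [0.5686 0.0135 0.1455] [323. 224.]
side oblong_mount_centre 0.94 [ 0.4009 -0.432   0.0178] [260. 411.]
side oblong_mount_centre 0.74 [ 0.408  -0.3511  0.0252] [262. 376.]
side stage_centre 0.61 [0.6376 0.0132 0.0536] [352. 257.]
top lens_handle 0.95 [0.5527 0.0168 0.1483] [307. 244.]
top lens_centre 0.69 [ 0.5685 -0.2868  0.0789] [422. 240.]
top lens_centre 0.69 [0.6688 0.1405 0.0694] [261. 208.]
top oblong_mount_centre 0.63 [ 0.6796 -0
[... 229 characters left out ...]
[ 0.7253 -0.178   0.092 ] [409. 283.]
side lens_centre 0.71 [0.5496 0.0166 0.1437] [315. 225.]
side oblong_mount_centre 0.67 [0.6205 0.0063 0.0397] [346. 264.]
side oblong_mount_centre 0.67 [ 0.4011 -0.4331  0.0187] [260. 411.]
side stage_centre 0.55 [0.6341 0.0125 0.0492] [351. 259.]
top lens_handle 0.89 [0.5547 0.0187 0.1508] [306. 243.]
top lens_handle 0.57 [0.6393 0.0275 0.1243] [302. 213.]
top lens_centre 0.57 [0.5527 0.0206 0.1486] [305. 244.]
top lens_centre 0.52 [0.6705 0.1428 0.0689] [260. 207.]
top oblong_mount_centre 0.68 [ 0.411  -0.3315  0.0197] [437. 301.]
top oblong_mount_centre 0.52 [ 0.6794 -0.2543  0.0173] [403. 206.]
top stage_centre 0.65 [0.6421 0.0268 0.1275] [303. 212.]
```

```bash
python3 -c "
from look import *
look('fin',[[.60,.02,.07]],s=6,half=(60,45),cams=('side',)); st()"
```

```text
side crop origin 276 205 scale 6
20.45 [0.4483 0.0169 0.1775] [[-0.856, -0.03, -0.516], [-0.034, 0.999, -0.003], [0.516, 0.015, -0.857]] q [ 0.3972 -0.4766 -0.4692  2.3695 -0.2914  0.6727  1.7004] F [-0.7642 -0.6279 -0.3857] g 44.838039793913424
```

View pics/fin_side.png

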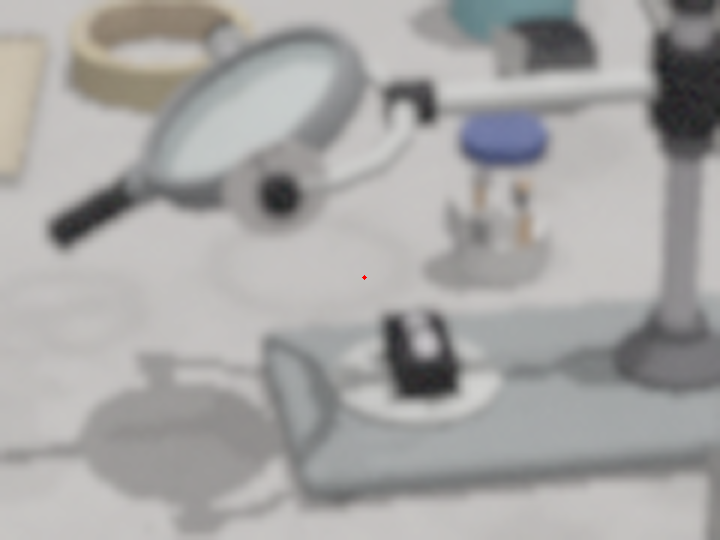

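```bash
python3 -c "
from workcell import manip
print(manip.hand_in())"
```

```text
the job is handed in; nothing more can be done
None
```

The oblong mount now lies on the magnifier's stage, the lens is swung in and tilted over it, and the job was handed in at about 20.5 s. `hand_in()` gives no verdict, so the result below rests on my own checks.

**What I did:** I took the black oblong mount from the middle pocket of the tray's lower row and set it down on the stage, strip up and crosswise. Then I gripped the lens handle, swung the arm in by about 1.23 rad, tilted the lens, let go and backed the hand clear. The highest contact forces I read were about 7 N at the mount grasp and 3.6 N at set-down.

**Last checks:**
- **Mount:** the side picture shows it flat and free in the middle of the stage disc. I put it down within about 2 mm of my measured stage centre.
- **Swivel:** the fits gave between −0.003 and 0.017 rad, with the arm pointing straight out over the stage. The line from post to handle passes the mount's centre within about 1 mm crosswise.
- **Tilt:** points measured from both cameras gave about 0.49–0.50 rad, inside the 0.424–0.624 limits. Fits to different features disagreed somewhat, from 0.47 to 0.52. I could not read the small tilt scale on the fork.
- **Surroundings:** the round mounts, bottle, jars and tape look unmoved in the last top picture.

**Where things disagreed:**
- **Finger length:** the pictures showed the fingertips about 25 mm farther back than the given tool frame says. I used what the cameras showed, and the set-down contact came at the height that predicted.
- **Networks:** the detections of the stage, lens handle and mount were often off or picked the yellow look-alikes. I relied on my own pixel measurements instead.

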